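# Unload the ratchet print jig and sort the blocks by length

### The arm

A 7-joint arm with a two-finger parallel gripper is mounted at the origin on the work surface. World frame = base frame: x ahead of the robot, y to its left, z up, the work surface at z = 0. Lengths are in mm, angles in rad, forces in N, time in s.
With the tool pointing down it reaches from about 400 to 875 mm from the base axis. Payload 4.4 kg.
Tool frame: the origin (TCP) lies midway between the tips of the shut fingers; the grasp point (between the pads) lies 19 mm behind it; z points along the fingers, y is the line along which they close (so a half turn about z gives the same grasp; the last joint's range is limited). The gripper opens to 85 mm and grips with 20 to 120 N. Pads are 22 mm wide; open, the fingers measure 114 mm over their backs; the gripper's body (76 mm by 85 mm) begins 54 mm behind the grasp point. The pads swing forward as they close: fully open they stand 13 mm farther back than shut.
Start: joints at [-1.222, 0.628, 0.038, 1.517, -0.027, 0.996, -0.02], TCP at [261.933, 594.902, 231.313] pointing down, gripper open.
Joint ranges: [-3.06, 3.06], [-0.37, 2.12], [-1.25, 1.32], [0.18, 2.47], [-1.1, 4.24], [0.23, 1.98], [-2.94, 2.94]. Speed limits (rad/s): [2.57, 2.57, 3.14, 3.14, 3.14, 3.14, 3.14].

### API

Orientations are given as [roll, pitch, yaw] about the fixed x, y, z axes, in that order (R = Rz(yaw) Ry(pitch) Rx(roll)).
In Python, from cell import read_state, get_image, finish_job gives the robot as it stands.
- The arm moves only by the tool send_rows, never from a script. Its argument "series" is a list of rows, each an object of numbers: "ax", "ay", "az": the turn, a rotation vector about the tool's x, y, z in rad; "dx", "dy", "dz": the shift along the tool's x, y, z in cm; "hand": the closure, from 0 (fully open) to 1 (shut). In form: [{"ax": .., "ay": .., "az": .., "dx": .., "dy": .., "dz": .., "hand": ..}, ...]. A call has 1 to 10 rows; each row is the pose to reach, as a shift and turn from the pose commanded when the call began, along the tool's axes at that moment; what a row does not reach only later rows make up. A row lasts 1/10 s, in which the tool goes at most 50 mm and 8.59 degrees, less where a joint would pass 70% of its speed; a pose out of reach is approached as far as the arm can. A call with a gripper value outside its range is refused whole. The fingers move at their own pace and stop on an object; the grip force is fixed at half the most. Time passes only in rows, so rows that repeat a pose let the fingers close. It gives the time, the measured TCP pose, the force, the opening and the grip force at its end, in the units of the state.
- read_state(): the state, without advancing time (a new reading comes with each control period).
- get_image(name): name is "side" or "top"; returns a dict with "pixels" (420x560x3 uint8, red, green, blue), "mtx" (3x3 intrinsics, pixels), "R" (3x3) and "t" (3): a world point X has camera coordinates R X + t. Camera axes: x right, y down, z forward; pixel columns grow to the right and rows downward; lengths in mm; the calibration is good to about 2 mm. A picture is of the moment at which its call begins. There is no depth.
- finish_job(): hands the job in; it is judged then, once.
The state is a dict: "clock": time; "qpos": joint angles; "qd": joint speeds; "tau": joint torques, N m; "eef_pos": TCP position; "tool_rot": TCP orientation; "force": force on the tool from outside, world axes, zero at the start; "torque": the same for the moment, N m; "width": finger opening in mm; "gripper_force": force on a finger pad.
Only numpy, scipy, OpenCV 4.12 (cv2) and the standard library are available. Lean on these libraries where they do the work, as an engineer would, in place of code of your own. Each camera call takes 0.05 s, during which the arm holds its last target. There are 200 camera calls.

### The job

The print run is finished: lift the red ratchet pawl right up, slide the blue clamp bar fully back, and take every wooden block out of the jig. Lay each block flat across the tray row that matches its length (short, medium or long), then slide the empty jig's bar fully home again and put the pawl back down to lock it. Leave the mugs, flask, tin, roll and tape dispenser where they are.

Things in the scene. Friction and masses are not known exactly. Their poses are not given: they have to be found in the camera images.
- jig: Fixed aluminium jig, plate 255 x 356 x 10 mm. Origin on the bench under the clamp bar's shut face; z up, +x = the way the bar opens, y along the bar. Five channels along x, centres y = -136, -68, 0, 68, 136 mm, 44 mm wide, floor 10 mm up, black ribs to 20 mm up, end wall at x = -122 mm 24 mm high. Pawl cheeks (46 mm high) at x = 110, y = -20 mm.
- bar (a joint): Blue clamp bar's slide along jig +x, m: 0 = shut (home, at its stop), 0.06 = fully back. 3 N of friction; stays put. Bar 24 mm thick (face at jig x = 0 when shut), 352 mm long, top 57 mm above the bench; its lip reaches 14 mm over the blocks' ends. A toothed strip runs from it under the pawl, so with the pawl down it slides back only about 3 mm.
- bar_knob (a point): Centre of the black upright round knob on the clamp bar, 26 mm across, standing from 57 to 97 mm above the bench; pull or push it along the jig's x to slide the bar.
- pawl (a joint): Red pawl's hinge, rad: 0 = down, locked; 0.8 = fully lifted (clear of the teeth above 0.3); stiff, stays put. Axis along jig y through x = 110, y = -20, z = 36 mm. Its 10 mm thick lever rises 85 mm from the axis, leaning 0.5 rad to jig -x when down, 0.3 to +x when lifted. Push its ball to +x (2 N) to lift, to -x to lower. It goes right down only with the bar home within 2 mm.
- pawl_ball (a point): Centre of the red ball, 24 mm across, at the top of the pawl's lever: 111 mm above the bench when the pawl is down, 117 mm when lifted.
- tray: Fixed plywood tray 190 x 317 mm, floor 6 mm, wall tops 20 mm above the bench. Origin on the bench under its centre, z up. Three rows along its x, from x = -90 to 90 mm. Row for 60 mm blocks: 74 mm wide, centre y = -116.5; for 85 mm blocks: 99 wide, centre y = -25; for 110 mm blocks: 124 wide, centre y = 91.5. Blocks lie across, length along tray y, side by side along x.
- short_a_c (a point): Centre of a printed wooden block 60 mm long and 36 x 36 mm in section, half-way up; its x is the long axis. At the start it lies in one of the jig's channels, long axis along the jig's x, one end under the clamp bar's lip. None if this block is absent.
- short_b_c (a point): Centre of a printed wooden block 60 mm long and 36 x 36 mm in section, half-way up; its x is the long axis. At the start it lies in one of the jig's channels, long axis along the jig's x, one end under the clamp bar's lip. None if this block is absent.
- mid_a_c (a point): Centre of a printed wooden block 85 mm long and 36 x 36 mm in section, half-way up; its x is the long axis. At the start it lies in one of the jig's channels, long axis along the jig's x, one end under the clamp bar's lip. None if this block is absent.
- mid_b_c (a point): Centre of a printed wooden block 85 mm long and 36 x 36 mm in section, half-way up; its x is the long axis. At the start it lies in one of the jig's channels, long axis along the jig's x, one end under the clamp bar's lip. None if this block is absent.
- long_a_c (a point): Centre of a printed wooden block 110 mm long and 36 x 36 mm in section, half-way up; its x is the long axis. At the start it lies in one of the jig's channels, long axis along the jig's x, one end under the clamp bar's lip. None if this block is absent.
- mug_near: White ceramic mug, 82 mm across, 95 mm high, near the middle beyond the jig and tray; a bystander, to be left alone. Origin: centre of its underside.
- mug_side: White ceramic mug, 82 mm across, 95 mm high, at the left side; a bystander, to be left alone. Origin: centre of its underside.
- label_roll: Roll of blank labels, 110 mm across, 50 mm high, far left; a bystander, to be left alone. Origin: centre of its underside.
- flask: White drinks flask, 68 mm across, 190 mm high, at the right side; a bystander, to be left alone. Origin: centre of its underside.
- tape_stand: Black tape dispenser with orange tape, 150 x 60 mm, 90 mm high, far right; a bystander, to be left alone. Origin: centre of its underside.
- ink_tin: Yellow tin, 72 mm across, 55 mm high, at the right side; a bystander, to be left alone. Origin: centre of its underside.
Not all that is in view belongs to the job. What is shaped like the part that bears short_b_c but turquoise is not meant.

How it is judged:
By the outcome, as a careful person would: the job done as asked, in the order asked, and still so for the second after the job is handed in, with the robot touching nothing.
Of short_a, short_b, mid_a, mid_b, long_a only 3 to 5 are there at a start; the rules pass over those that are not, and their reading is None.
At some moment in a run one of short_a, short_b, mid_a, mid_b, long_a may be knocked a few centimetres aside while the robot is not near it.
Once in a run the grip may slacken for a moment while it holds something.
It also fails if it takes over 210 s, if anything falls off the work surface, if the arm or the gripper's body presses on something with over 40 N, if the wrist force passes 120 N, or if a joint passes its speed limit or range.

## Working session

There is one attempt and no reset: what is moved stays moved. The work goes in short steps, Python scripts to look and compute and a tool call to move; the robot and the scene stay as the last step left them, time stands still between calls to the robot, and variables do not carry over. Pictures are saved under pics/ and viewed, at most 14 in all, crops included, and the job is handed in when it is done.

Besides the shell and the picture viewer there is one more tool, called after "Call:" as name([rows], argument=value, ...), one row to a line, values as JSON. send_rows: Moves the arm, as the interface text tells. Its arguments: {"type":"object","properties":{"series":{"type":"array","items":{"type":"object","properties":{"ax":{"type":"number"},"ay":{"type":"number"},"az":{"type":"number"},"dx":{"type":"number"},"dy":{"type":"number"},"dz":{"type":"number"},"hand":{"type":"number"}}}}},"required":["series"]}

```bash
mkdir -p pics; ls; python3 - <<'E'
from cell import *
import cv2
print(read_state())
for n in("top","side"):
    g=get_image(n);cv2.imwrite(f"pics/{n}0.png",g["pixels"][:,:,::-1]);print(n,g["mtx"],g["R"],g["t"])
E
```

```text
pics
{'clock': 0.0, 'qpos': array([-1.22178362,  0.62936916,  0.03843906,  1.51836703, -0.02700043,
        0.99631952, -0.01998687]), 'qd': array([-0.00136909,  0.00013485, -0.00119215, -0.00081176, -0.00074342,
        0.00087946, -0.00087485]), 'tau': array([-2.40579857e-04, -5.63406122e+01,  1.22610636e+00, -1.93446869e+01,
        1.09899009e-02,  1.05933941e-02,  1.55421350e-06]), 'eef_pos': array([261.67836626, 594.30606299, 230.37444025]), 'tool_rot': array([-3.13964770e+00,  2.49734190e-05,  2.72679523e+00]), 'force': array([-0.09059704,  0.08387764,  1.24628909]), 'torque': array([ 0.01529575,  0.02353224, -0.04266945]), 'gripper_force': 0.0, 'width': 85.35284435659226}
top [[500.01388782   0.         282.74638454]
 [  0.         500.01388782 208.15565708]
 [  0.           0.           1.        ]] [[ 0.021765   -0.99974034  0.00674809]
 [-0.98777748 -0.0225456  -0.15423148]
 [ 0.15434357 -0.00330877 -0.9880117 ]] [ -21.4006286   502.86887452 1648.36640956]
side [[507.06801979   0.         275.82559748]
 [  0.         507.06801979 211.75158037]
 [  0.           0.           1.        ]] [[ 0.74502583 -0.66689126 -0.01387685]
 [-0.33565621 -0.35684229 -0.87177892]
 [ 0.57642989  0.65415566 -0.48970292]] [-392.86734484  238.82301337 1536.15091653]
```

View pics/top0.png

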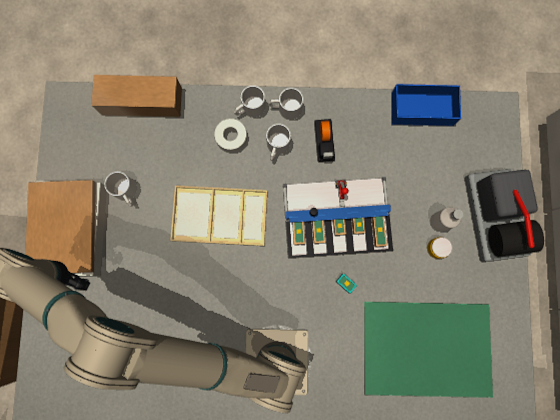

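View pics/side0.png

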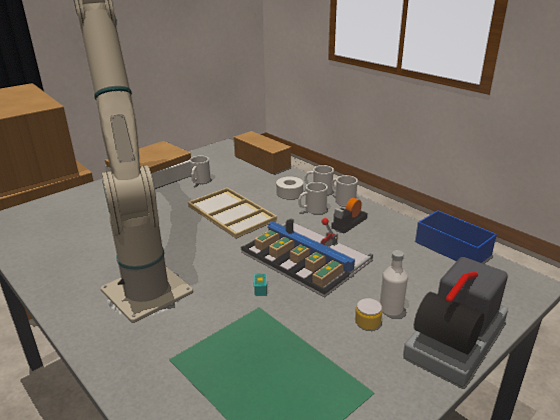

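The top view shows the jig at about (340,217) with the blue bar at row 212, the knob at (313,212), the red pawl at (343,188) and five blocks at row 232. The tray is at (220,215). The turquoise decoy lies at (346,283).

```bash
cat > h.py <<'E'
import numpy as np, cv2
from cell import *
def ray(g,u,v,z):
    d=np.linalg.inv(g["mtx"])@np.array([u,v,1.]); c=-g["R"].T@g["t"]; d=g["R"].T@d
    return c+d*(z-c[2])/d[2]
def proj(g,X):
    p=g["mtx"]@(g["R"]@np.array(X,float)+g["t"]); return p[:2]/p[2]
def tri(gs,ps):
    A=[];b=[]
    for g,p in zip(gs,ps):
        d=g["R"].T@np.linalg.inv(g["mtx"])@np.array([*p,1.]);d/=np.linalg.norm(d);c=-g["R"].T@g["t"]
        P=np.eye(3)-np.outer(d,d);A.append(P);b.append(P@c)
    return np.linalg.lstsq(np.vstack(A),np.hstack(b),rcond=None)[0]
def hsv(g): return cv2.cvtColor(g["pixels"],cv2.COLOR_RGB2HSV)
def blobs(m,lo=15):
    n,l,s,c=cv2.connectedComponentsWithStats(m.astype(np.uint8))
    return [(c[i].round(1),s[i]) for i in range(1,n) if s[i][4]>=lo],l
def crop(g,x0,y0,x1,y1,f,name):
    cv2.imwrite(name,cv2.resize(g["pixels"][y0:y1,x0:x1,::-1],None,fx=f,fy=f,interpolation=cv2.INTER_CUBIC))
E
python3 - <<'E'
from h import *
g=get_image("top");s=get_image("side")
crop(g,165,165,405,265,3.3,"pics/c1.png");crop(s,235,205,380,295,5.5,"pics/c2.png")
for n,im in(("top",g),("side",s)):
    H=hsv(im);h,S,V=H[...,0],H[...,1],H[...,2]
    print(n,"red",[(list(c),list(a)) for c,a in blobs(((h<6)|(h>174))&(S>150)&(V>90),6)[0]])
    print("blue",[(list(c),list(a)) for c,a in blobs((h>100)&(h<125)&(S>150)&(V>60),60)[0]])
    m=((h>100)&(h<125)&(S>150)&(V>60)).astype(np.uint8)
    for c in cv2.findContours(m,0,2)[0]:
        if cv2.contourArea(c)>200: print(cv2.minAreaRect(c))
E
```

```text
top red [([np.float64(342.2), np.float64(190.3)], [np.int32(338), np.int32(181), np.int32(10), np.int32(18), np.int32(78)]), ([np.float64(343.2), np.float64(182.0)], [np.int32(342), np.int32(181), np.int32(3), np.int32(3), np.int32(6)]), ([np.float64(525.3), np.float64(218.9)], [np.int32(513), np.int32(190), np.int32(22), np.int32(58), np.int32(323)])]
blue [([np.float64(425.0), np.float64(104.3)], [np.int32(396), np.int32(84), np.int32(65), np.int32(35), np.int32(1544)]), ([np.float64(339.1), np.float64(213.3)], [np.int32(286), np.int32(205), np.int32(105), np.int32(17), np.int32(1038)])]
((338.033203125, 213.48048400878906), (10.870728492736816, 104.30396270751953), 86.05481719970703)
((428.0061950683594, 101.22742462158203), (64.73328399658203, 33.264137268066406), 1.3019527196884155)
side red [([np.float64(324.7), np.float64(220.8)], [np.int32(322), np.int32(218), np.int32(6), np.int32(6), np.int32(30)]), ([np.float64(326.1), np.float64(237.2)], [np.int32(322), np.int32(233), np.int32(8), np.int32(9), np.int32(18)]), ([np.float64(459.4), np.float64(285.1)], [np.int32(446), np.int32(272), np.int32(32), np.int32(30), np.int32(276)])]
blue [([np.float64(457.4), np.float64(234.1)], [np.int32(419), np.int32(211), np.int32(77), np.int32(38), np.int32(199)]), ([np.float64(320.9), np.float64(247.4)], [np.int32(290), np.int32(232), np.int32(64), np.int32(31), np.int32(342)])]
((321.5823669433594, 247.82662963867188), (67.20384216308594, 6.368104934692383), 25.407718658447266)
```

View pics/c1.png

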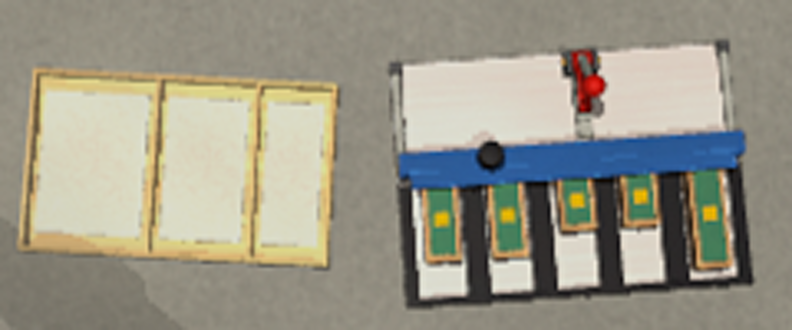

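View pics/c2.png

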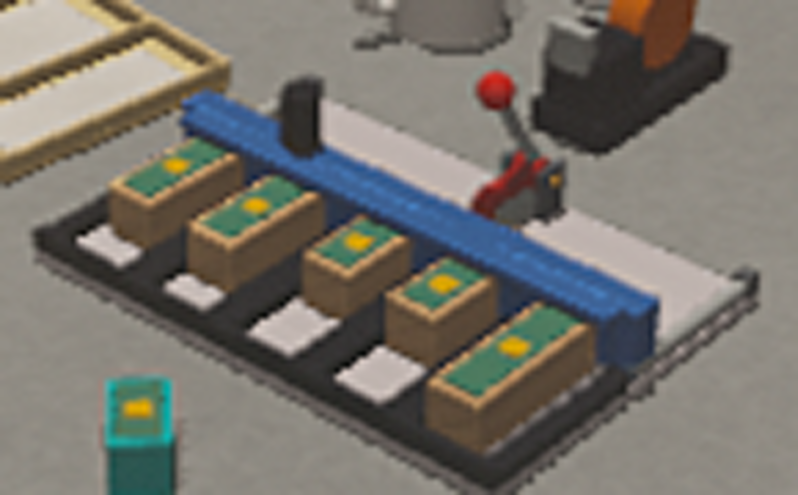

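Zoomed, the jig blocks from left to right are mid, mid, short, short, long. The knob is near the left of the bar at (313,212) and the ball at (345,190). In the tray the widest row (long) is on the left and the short row on the right.

```bash
python3 - <<'E'
from h import *
g=get_image("top");s=get_image("side")
P={}
for n,im in(("top",g),("side",s)):
    H=hsv(im).astype(int);h,S,V=H[...,0],H[...,1],H[...,2]
    m=(h>=18)&(h<34)&(S>170)&(V>120)
    x0,y0,x1,y1=(285,215,400,255) if n=="top" else (240,215,350,285)
    k=np.zeros_like(m);k[y0:y1,x0:x1]=1
    b=sorted([tuple(c) for c,a in blobs(m&(k>0),4)[0]]);P[n]=b;print(n,b)
    m=(h>40)&(h<90)&(S>80)&(k>0)
    for c,a in sorted(blobs(m,20)[0],key=lambda t:t[0][0]): print(" green",c,a)
for a,b in zip(P["top"],P["side"]): print("yel",tri([g,s],[a,b]).round(1), ray(g,*a,46).round(1))
H=hsv(g).astype(int);print(H[183:197,340:350].tolist() and None)
h,S,V=H[...,0],H[...,1],H[...,2]
r=((h<6)|(h>174))&(S>150)
for y in range(180,202): print(y,''.join('#' if q else '.' for q in r[y,330:356]),' '.join(f"{q:3d}" for q in V[y,336:352]))
print("ball",tri([g,s],[(344.8,190.6),(324.6,220.6)]))
# knob
for n,im,bx in(("top",g,(305,203,322,222)),("side",s,(283,215,298,236))):
    V=hsv(im)[...,2];x0,y0,x1,y1=bx
    for c,a in blobs(V[y0:y1,x0:x1]<60,10)[0]: print(n,"knob",c+[x0,y0],a)
E
```

```text
top [(np.float64(298.4), np.float64(231.0)), (np.float64(318.5), np.float64(229.5)), (np.float64(339.5), np.float64(225.5)), (np.float64(358.6), np.float64(224.1)), (np.float64(379.5), np.float64(229.5))]
 green [298.7 231.6] [295 222   8  20 109]
 green [318.7 230.1] [315 221   8  20 105]
 green [339.4 225.1] [336 219   8  14  69]
 green [358.8 224.2] [355 218   8  13  64]
 green [379.8 230.1] [375 216  10  28 162]
side [(np.float64(259.5), np.float64(279.0)), (np.float64(266.5), np.float64(234.5)), (np.float64(281.1), np.float64(241.9)), (np.float64(299.8), np.float64(248.4)), (np.float64(315.0), np.float64(256.0)), (np.float64(328.1), np.float64(267.6))]
 green [259.3 278.8] [254 274  13  11  91]
 green [262.1 237.4] [258 235   9   6  27]
 green [271.  232.5] [267 230   9   6  20]
 green [276.6 244.8] [273 243   8   5  25]
 green [285.4 239.9] [282 237   9   8  27]
 green [322.4 272.1] [317 268  13   9  55]
 green [333.3 264.3] [328 261  12   9  47]
yel [ 426.6  -57.3 -137.6] [426.2 -64.1  46. ]
yel [ 411.4 -116.2   82.4] [ 432.7 -131.1   46. ]
yel [ 422.4 -181.8   81.3] [ 447.8 -
[... 1638 characters left out ...]

196 ...........###............ 220 225 150 127 135 131  99  91  96 114 116 108 205 222 220 220
197 ..........####............ 220 223 206 122 105 172 121  87  88 113 117 111 206 223 220 219
198 ..........####............ 220 222 228 138  79 138  97  68 100 116 115 109 206 222 220 219
199 .......................... 220 221 227 133 105 112 113 117 127 117 110 149 212 221 220 220
200 .......................... 219 221 227 136 158 176 167 167 176 166 159 213 223 220 219 220
201 .......................... 220 221 226 121 132 160 146 137 202 225 224 222 220 219 220 219
ball [ 554.54487579 -210.56079531  113.13425549]
top knob [313.3 211.8] [ 5  5  8  9 53]
side knob [289.2 226.1] [ 3  5  7 13 81]
```

```bash
python3 - <<'E'
from h import *
g=get_image("top");s=get_image("side")
T=[(298.4,231),(318.5,229.5),(339.5,225.5),(358.6,224.1),(379.5,229.5)];Sd=[(266.5,234.5),(281.1,241.9),(299.8,248.4),(315,256),(328.1,267.6)]
for a,b in zip(T,Sd): print("yel",tri([g,s],[a,b]).round(1))
print("knob", ray(g,313.3,211.8,92), tri([g,s],[(313.3,211.8),(289.2,226.1)]))
H=hsv(g).astype(int);h,S,V=H[...,0],H[...,1],H[...,2]
m=(h>100)&(h<125)&(S>150)&(V>60);m[:200]=0;m[225:]=0
up=[];lo=[]
for u in range(290,388,2):
    if 306<u<322: continue
    r=np.where(m[:,u])[0]; up.append(ray(g,u,r.min()-.5,57));lo.append(ray(g,u,r.max()+.5,57))
for e in(up,lo):
    e=np.array(e);p=np.polyfit(e[:,1],e[:,0],1);r=e[:,0]-np.polyval(p,e[:,1]);k=abs(r)<4;p=np.polyfit(e[k,1],e[k,0],1);print("edge",p,np.arctan(-p[0]),k.sum(),"x at y=-200",np.polyval(p,-200))
r=np.where(m.any(0))[0];print("bar cols",r.min(),r.max())
for u in(r.min()-.5,r.max()+.5):
    v=np.where(m[:,int(round(u+(.5 if u<300 else -.5)))])[0].mean();print(ray(g,u,v,57))
# plate edge / black ribs corners
d=(V<70);d[:180]=0;d[262:]=0;d[:,:280]=0;d[:,400:]=0
c=max(cv2.findContours(d.astype(np.uint8),0,1)[0],key=cv2.contourArea);q=cv2.approxPolyDP(cv2.convexHull(c),2,True)[:,0];print([(tuple(p),ray(g,*p,22).round(1)) for p in q])
# tray: wood walls
t=(h>12)&(h<32)&(S>70)&(V>100);t[:180]=0;t[250:]=0;t[:,:165]=0;t[:,275:]=0
c=max(cv2.findContours(t.astype(np.uint8),0,1)[0],key=cv2.contourArea);q=cv2.approxPolyDP(cv2.convexHull(c),3,True)[:,0];print([(tuple(p),ray(g,*p,20).round(1)) for p in q]);print(cv2.minAreaRect(np.array([ray(g,*p[0],20)[:2] for p in c],np.float32)))
E
```

```text
yel [426.8 -64.6  47.6]
yel [ 433.1 -131.5   46.5]
yel [ 449.  -202.2   47.5]
yel [ 454.7 -265.8   47.1]
yel [ 438.7 -336.2   46.9]
knob [ 485.19016352 -110.01639313   92.        ] [ 488.24505416 -111.55974813   76.03617244]
edge [-9.28296373e-02  4.86958423e+02] 0.09256435934448613 42 x at y=-200 505.52435009372084
edge [-8.96955558e-02  4.51632153e+02] 0.08945616793821091 42 x at y=-200 469.5712644869189
bar cols 286 390
[479.24102774 -19.7656872   57.        ]
[ 505.78553862 -370.27948895   57.        ]
[((np.int32(389), np.int32(217)), array([ 483.7, -372.6,   22. ])), ((np.int32(392), np.int32(250)), array([ 371.6, -381.5,   22. ])), ((np.int32(289), np.int32(257)), array([340.4, -34.9,  22. ])), ((np.int32(286), np.int32(222)), array([458.6, -22.3,  22. ]))]
[((np.int32(175), np.int32(186)), array([574.7, 361.1,  20. ])), ((np.int32(266), np.int32(190)), array([567.9,  48.6,  20. ])), ((np.int32(264), np.int32(245)), array([379. ,  50.2,  20. ])), ((np.int32(170), np.int32(240)), array([388.8, 367.8,  20. ]))]
((477.99298095703125, 206.4932098388672), (319.4586181640625, 192.3730010986328), 88.26429748535156)
```

Fits agree: jig origin ≈ (482.5, -196.3), yaw 0.091, which predicts the ball at (553, -210) against (554.5, -210.6) measured. Tray centre ≈ (477.6, 206.7), yaw -0.028, and its measured size matches the given one. Moving now.

```bash
cat >> h.py <<'E'
from scipy.spatial.transform import Rotation as Ro
def fr(o,a): 
    c,s=np.cos(a),np.sin(a); return lambda x,y,z:np.array([o[0]+c*x-s*y,o[1]+s*x+c*y,z])
JY,TY=.091,-.028
J=fr((482.5,-196.3),JY);T=fr((477.6,206.7),TY)
def invJ(p):
    d=np.array(p[:2])-[482.5,-196.3];c,s=np.cos(JY),np.sin(JY);return np.array([c*d[0]+s*d[1],-s*d[0]+c*d[1]])
def plan(pts):
    "pts: list of (xyz,yaw); prints shift cm and turn, all from the pose now"
    s=read_state();R0=Ro.from_euler("xyz",s["tool_rot"])
    print("now",s["clock"],s["eef_pos"].round(1),s["tool_rot"].round(3),"w",round(s["width"],1),"F",s["force"].round(1),"q",s["qpos"].round(2))
    for p,y in pts:
        d=R0.inv().apply(np.array(p)-s["eef_pos"])/10;a=(R0.inv()*Ro.from_euler("xyz",[np.pi,0,y])).as_rotvec()
        print(np.round(p,1),"d",d.round(2),"a",a.round(3))
PJ=np.pi+JY
E
python3 - <<'E'
from h import *
plan([(J(30,-20,230),PJ),(J(30,-20,101),PJ)])
E
```

```text
now 0.4 [261.9 594.8 231.2] [-3.141 -0.     2.727] w 85.5 F [ 0.1 -0.4 -0.7] q [-1.22  0.63  0.04  1.52 -0.03  1.   -0.02]
[ 514.2 -213.5  230. ] d [-55.67 -63.81   0.13] a [-0.    -0.    -0.506]
[ 514.2 -213.5  101. ] d [-55.67 -63.81  13.03] a [-0.    -0.    -0.506]
```

Call:
send_rows([
  {"dx": -28,"dy": -32,"dz": 0,"az": -0.25,"hand": 1},
  {"dx": -28,"dy": -32,"dz": 0,"az": -0.25,"hand": 1},
  {"dx": -28,"dy": -32,"dz": 0,"az": -0.25,"hand": 1},
  {"dx": -28,"dy": -32,"dz": 0,"az": -0.25,"hand": 1},
  {"dx": -28,"dy": -32,"dz": 0,"az": -0.25,"hand": 1},
  {"dx": -28,"dy": -32,"dz": 0,"az": -0.25,"hand": 1},
  {"dx": -28,"dy": -32,"dz": 0,"az": -0.25,"hand": 1},
  {"dx": -28,"dy": -32,"dz": 0,"az": -0.25,"hand": 1},
  {"dx": -28,"dy": -32,"dz": 0,"az": -0.25,"hand": 1},
  {"dx": -28,"dy": -32,"dz": 0,"az": -0.25,"hand": 1},
])

```text
invalid input at $.series[0]: expected keys ax, ay, az, dx, dy, dz, hand
```

```bash
python3 - <<'E'
from h import *
plan([(J(30,-20,230),PJ),(J(30,-20,101),PJ)])
E
```

```text
now 0.4 [261.9 594.8 231.2] [-3.141 -0.     2.727] w 85.5 F [ 0.1 -0.4 -0.7] q [-1.22  0.63  0.04  1.52 -0.03  1.   -0.02]
[ 514.2 -213.5  230. ] d [-55.67 -63.81   0.13] a [-0.    -0.    -0.506]
[ 514.2 -213.5  101. ] d [-55.67 -63.81  13.03] a [-0.    -0.    -0.506]
```

Call:
send_rows([
  {"ax": 0,"ay": 0,"az": -0.25,"dx": -28,"dy": -32,"dz": 0,"hand": 1},
  {"ax": 0,"ay": 0,"az": -0.25,"dx": -28,"dy": -32,"dz": 0,"hand": 1},
  {"ax": 0,"ay": 0,"az": -0.25,"dx": -28,"dy": -32,"dz": 0,"hand": 1},
  {"ax": 0,"ay": 0,"az": -0.25,"dx": -28,"dy": -32,"dz": 0,"hand": 1},
  {"ax": 0,"ay": 0,"az": -0.25,"dx": -28,"dy": -32,"dz": 0,"hand": 1},
  {"ax": 0,"ay": 0,"az": -0.25,"dx": -28,"dy": -32,"dz": 0,"hand": 1},
  {"ax": 0,"ay": 0,"az": -0.25,"dx": -28,"dy": -32,"dz": 0,"hand": 1},
  {"ax": 0,"ay": 0,"az": -0.25,"dx": -28,"dy": -32,"dz": 0,"hand": 1},
  {"ax": 0,"ay": 0,"az": -0.25,"dx": -28,"dy": -32,"dz": 0,"hand": 1},
  {"ax": 0,"ay": 0,"az": -0.25,"dx": -28,"dy": -32,"dz": 0,"hand": 1},
])

```text
clock: 1.4
eef_pos: [390.4, 185.0, 231.6]
tool_rot: [-3.14, 0.001, 2.969]
force: [-0.8, 0.4, -0.9]
width: 0.1
gripper_force: 0.0
```

```bash
python3 - <<'E'
from h import *
plan([(J(30,-20,230),PJ),(J(30,-20,101),PJ)])
E
```

```text
now 1.4 [390.4 185.  231.6] [-3.140e+00  1.000e-03  2.969e+00] w 0.1 F [-0.8  0.4 -0.9] q [-0.51  0.32  0.    2.09  0.    0.73  0.89]
[ 514.2 -213.5  230. ] d [-19.03 -37.14   0.23] a [-0.002  0.001 -0.263]
[ 514.2 -213.5  101. ] d [-19.02 -37.12  13.13] a [-0.002  0.001 -0.263]
```

Call:
send_rows([
  {"ax": 0,"ay": 0,"az": -0.13,"dx": -9.5,"dy": -18.5,"dz": 0,"hand": 1},
  {"ax": 0,"ay": 0,"az": -0.13,"dx": -9.5,"dy": -18.5,"dz": 0,"hand": 1},
  {"ax": 0,"ay": 0,"az": -0.13,"dx": -9.5,"dy": -18.5,"dz": 0,"hand": 1},
  {"ax": 0,"ay": 0,"az": -0.263,"dx": -19,"dy": -37.1,"dz": 0,"hand": 1},
  {"ax": 0,"ay": 0,"az": -0.263,"dx": -19,"dy": -37.1,"dz": 0,"hand": 1},
  {"ax": 0,"ay": 0,"az": -0.263,"dx": -19,"dy": -37.1,"dz": 0,"hand": 1},
  {"ax": 0,"ay": 0,"az": -0.263,"dx": -19,"dy": -37.1,"dz": 0,"hand": 1},
  {"ax": 0,"ay": 0,"az": -0.263,"dx": -19,"dy": -37.1,"dz": 0,"hand": 1},
  {"ax": 0,"ay": 0,"az": -0.263,"dx": -19,"dy": -37.1,"dz": 4,"hand": 1},
  {"ax": 0,"ay": 0,"az": -0.263,"dx": -19,"dy": -37.1,"dz": 8,"hand": 1},
])

```text
clock: 2.4
eef_pos: [518.3, -212.4, 151.2]
tool_rot: [-3.137, 0.005, -3.048]
force: [-0.6, 1.0, -1.0]
width: 0.7
gripper_force: 0.0
```

```bash
python3 - <<'E'
from h import *
plan([(J(30,-20,101),PJ),(J(114,-20,101),PJ)])
E
```

```text
now 2.4 [ 518.3 -212.4  151.2] [-3.137  0.005 -3.048] w 0.7 F [-0.6  1.  -1. ] q [ 0.33  0.6   0.01  1.86 -0.01  0.68  2.01]
[ 514.2 -213.5  101. ] d [ 0.45 -0.05  5.02] a [-0.004  0.005  0.002]
[ 597.8 -205.9  101. ] d [-7.95 -0.07  5.07] a [-0.004  0.005  0.002]
```

Call:
send_rows([
  {"ax": 0,"ay": 0,"az": 0,"dx": 0,"dy": 0,"dz": 2.5,"hand": 1},
  {"ax": 0,"ay": 0,"az": 0,"dx": 0,"dy": 0,"dz": 5,"hand": 1},
  {"ax": 0,"ay": 0,"az": 0,"dx": 0,"dy": 0,"dz": 5,"hand": 1},
  {"ax": 0,"ay": 0,"az": 0,"dx": -1.5,"dy": 0,"dz": 5,"hand": 1},
  {"ax": 0,"ay": 0,"az": 0,"dx": -3,"dy": 0,"dz": 5,"hand": 1},
  {"ax": 0,"ay": 0,"az": 0,"dx": -4.5,"dy": 0,"dz": 5,"hand": 1},
  {"ax": 0,"ay": 0,"az": 0,"dx": -6,"dy": 0,"dz": 5,"hand": 1},
  {"ax": 0,"ay": 0,"az": 0,"dx": -7.2,"dy": 0,"dz": 5,"hand": 1},
  {"ax": 0,"ay": 0,"az": 0,"dx": -8,"dy": 0,"dz": 5,"hand": 1},
  {"ax": 0,"ay": 0,"az": 0,"dx": -8,"dy": 0,"dz": 5,"hand": 1},
])

```text
clock: 3.4
eef_pos: [596.8, -199.4, 102.1]
tool_rot: [-3.141, 0.002, -3.042]
force: [-1.1, -0.0, 0.3]
width: -0.0
gripper_force: 0.0
```

```bash
python3 - <<'E'
from h import *
plan([(J(114,-20,101),PJ)]); print(invJ(read_state()["eef_pos"]))
g=get_image("top");s=get_image("side")
crop(s,255,185,385,285,6,"pics/c3.png")
E
```

```text
now 3.4 [ 596.8 -199.4  102.1] [-3.141e+00  2.000e-03 -3.042e+00] w -0.0 F [-1.1 -0.   0.3] q [ 0.27  0.75  0.02  1.69 -0.02  0.7   1.96]
[ 597.8 -205.9  101. ] d [-0.04 -0.66  0.11] a [-0.     0.002  0.008]
[113.54265911 -13.43924144]
```

View pics/c3.png

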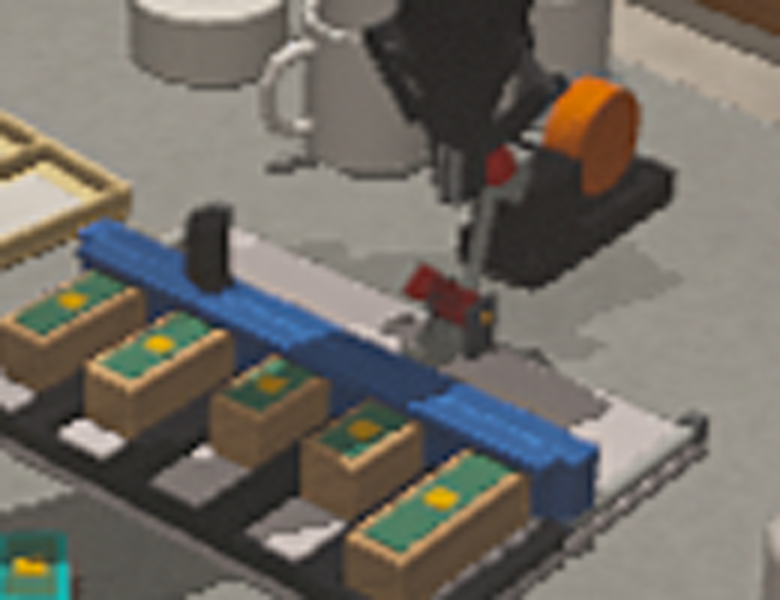

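The red ball, at crop (500,165), is now pushed over to the far side and the lever leans to +x. I'll press a little more to seat it against its stop.

Call:
send_rows([
  {"ax": 0,"ay": 0,"az": 0,"dx": -0.3,"dy": 0,"dz": 0,"hand": 1},
  {"ax": 0,"ay": 0,"az": 0,"dx": -0.5,"dy": 0,"dz": 0,"hand": 1},
  {"ax": 0,"ay": 0,"az": 0,"dx": -0.5,"dy": 0,"dz": 0,"hand": 1},
  {"ax": 0,"ay": 0,"az": 0,"dx": -0.5,"dy": 0,"dz": 0,"hand": 1},
])

```text
clock: 3.9
eef_pos: [597.7, -199.9, 101.2]
tool_rot: [3.141, -0.005, -3.044]
force: [-5.8, 0.3, 4.0]
width: 0.1
gripper_force: 2.9
```

```bash
python3 - <<'E'
from h import *
print(invJ(read_state()["eef_pos"]))
plan([(J(100,-14,101),PJ),(J(60,10,130),PJ),(J(-38,85,130),PJ),(J(-38,85,72),PJ)]); 
E
```

```text
[114.38833906 -14.07269872]
now 3.9 [ 597.7 -199.9  101.2] [ 3.141 -0.005 -3.044] w 0.1 F [-5.8  0.3  4. ] q [ 0.27  0.76  0.02  1.68 -0.02  0.71  1.96]
[ 583.4 -201.2  101. ] d [1.44 0.02 0.03] a [ 0.001 -0.005  0.006]
[ 541.3 -180.9  130. ] d [ 5.44  2.44 -2.85] a [ 0.001 -0.005  0.006]
[ 436.9 -115.1  130. ] d [15.19 10.   -2.8 ] a [ 0.001 -0.005  0.006]
[ 436.9 -115.1   72. ] d [15.16 10.    3.  ] a [ 0.001 -0.005  0.006]
```

Call:
send_rows([
  {"ax": 0,"ay": 0,"az": 0,"dx": 2,"dy": 0,"dz": -1,"hand": 1},
  {"ax": 0,"ay": 0,"az": 0,"dx": 5.4,"dy": 2.4,"dz": -2.9,"hand": 1},
  {"ax": 0,"ay": 0,"az": 0.006,"dx": 9,"dy": 5.5,"dz": -2.9,"hand": 1},
  {"ax": 0,"ay": 0,"az": 0.006,"dx": 15.2,"dy": 10,"dz": -2.8,"hand": 1},
  {"ax": 0,"ay": 0,"az": 0.006,"dx": 15.2,"dy": 10,"dz": -2.8,"hand": 1},
  {"ax": 0,"ay": 0,"az": 0.006,"dx": 15.2,"dy": 10,"dz": -2.8,"hand": 1},
  {"ax": 0,"ay": 0,"az": 0.006,"dx": 15.2,"dy": 10,"dz": 0,"hand": 1},
  {"ax": 0,"ay": 0,"az": 0.006,"dx": 15.2,"dy": 10,"dz": 3,"hand": 1},
  {"ax": 0,"ay": 0,"az": 0.006,"dx": 15.2,"dy": 10,"dz": 3,"hand": 1},
  {"ax": 0,"ay": 0,"az": 0.006,"dx": 15.2,"dy": 10,"dz": 3,"hand": 1},
])

```text
clock: 4.9
eef_pos: [439.9, -115.3, 71.4]
tool_rot: [3.142, -0.0, -3.05]
force: [0.6, 0.2, -0.2]
width: -0.5
gripper_force: 0.0
```

```bash
python3 - <<'E'
from h import *
print(invJ(read_state()["eef_pos"]))
plan([(J(-12,85,72),PJ),(J(48,85,72),PJ)]); 
E
```

```text
[-35.10865607  84.51923499]
now 4.9 [ 439.9 -115.3   71.4] [ 3.142 -0.    -3.05 ] w -0.5 F [ 0.6  0.2 -0.2] q [ 0.19  0.64  0.01  2.18 -0.03  0.32  1.88]
[ 462.8 -112.7   72. ] d [-2.31  0.05 -0.07] a [ 0.    -0.     0.001]
[ 522.6 -107.3   72. ] d [-8.31  0.04 -0.07] a [ 0.    -0.     0.001]
```

Call:
send_rows([
  {"ax": 0,"ay": 0,"az": 0,"dx": -1.5,"dy": 0,"dz": 0,"hand": 1},
  {"ax": 0,"ay": 0,"az": 0,"dx": -2.5,"dy": 0,"dz": 0,"hand": 1},
  {"ax": 0,"ay": 0,"az": 0,"dx": -4,"dy": 0,"dz": 0,"hand": 1},
  {"ax": 0,"ay": 0,"az": 0,"dx": -5.5,"dy": 0,"dz": 0,"hand": 1},
  {"ax": 0,"ay": 0,"az": 0,"dx": -7,"dy": 0,"dz": 0,"hand": 1},
  {"ax": 0,"ay": 0,"az": 0,"dx": -8,"dy": 0,"dz": 0,"hand": 1},
  {"ax": 0,"ay": 0,"az": 0,"dx": -8.5,"dy": 0,"dz": 0,"hand": 1},
  {"ax": 0,"ay": 0,"az": 0,"dx": -8.8,"dy": 0,"dz": 0,"hand": 1},
  {"ax": 0,"ay": 0,"az": 0,"dx": -8.8,"dy": 0,"dz": 0,"hand": 1},
])

```text
clock: 5.8
eef_pos: [524.4, -107.3, 71.4]
tool_rot: [3.141, -0.005, -3.05]
force: [-5.4, -1.5, 4.9]
width: -0.2
gripper_force: 3.0
```

```bash
python3 - <<'E'
from h import *
print(invJ(read_state()["eef_pos"]))
plan([(J(48,85,72),PJ)]); 
E
```

```text
[49.83633858 84.77373123]
now 5.8 [ 524.4 -107.3   71.4] [ 3.141 -0.005 -3.05 ] w -0.2 F [-5.4 -1.5  4.9] q [ 0.13  0.71  0.03  1.96 -0.04  0.48  1.85]
[ 522.6 -107.3   72. ] d [ 0.18  0.02 -0.06] a [ 0.    -0.005  0.   ]
```

Call:
send_rows([
  {"ax": 0,"ay": 0,"az": 0,"dx": -0.3,"dy": 0,"dz": 0,"hand": 1},
  {"ax": 0,"ay": 0,"az": 0,"dx": -0.4,"dy": 0,"dz": 0,"hand": 1},
  {"ax": 0,"ay": 0,"az": 0,"dx": -0.4,"dy": 0,"dz": 0,"hand": 1},
  {"ax": 0,"ay": 0,"az": 0,"dx": -0.4,"dy": 0,"dz": 0,"hand": 1},
])

```text
clock: 6.2
eef_pos: [524.4, -107.3, 71.0]
tool_rot: [3.14, -0.012, -3.051]
force: [-12.5, -2.3, 8.3]
width: 0.2
gripper_force: 6.2
```

```bash
python3 - <<'E'
from h import *
print(invJ(read_state()["eef_pos"]))
plan([(J(30,85,72),PJ),(J(-43,68,150),PJ)])
E
```

```text
[49.8244216  84.86651455]
now 6.2 [ 524.4 -107.3   71. ] [ 3.14  -0.012 -3.051] w 0.2 F [-12.5  -2.3   8.3] q [ 0.13  0.71  0.03  1.96 -0.04  0.49  1.85]
[ 504.7 -108.9   72. ] d [ 1.98  0.01 -0.07] a [ 0.001 -0.012 -0.   ]
[ 433.5 -132.5  150. ] d [ 9.38 -1.68 -7.79] a [ 0.001 -0.012 -0.   ]
```

Call:
send_rows([
  {"ax": 0,"ay": 0,"az": 0,"dx": 2,"dy": 0,"dz": 0,"hand": 1},
  {"ax": 0,"ay": 0,"az": 0,"dx": 4,"dy": 0,"dz": -5,"hand": 1},
  {"ax": 0,"ay": 0,"az": 0,"dx": 6,"dy": 5,"dz": -9,"hand": 0.35},
  {"ax": 0,"ay": 0,"az": 0,"dx": 8.5,"dy": 21.6,"dz": -13,"hand": 0.35},
  {"ax": 0,"ay": 0,"az": 0,"dx": 8.5,"dy": 21.6,"dz": -13,"hand": 0.35},
  {"ax": 0,"ay": 0,"az": 0,"dx": 8.5,"dy": 21.6,"dz": -13,"hand": 0.35},
  {"ax": 0,"ay": 0,"az": 0,"dx": 8.5,"dy": 21.6,"dz": -13,"hand": 0.35},
  {"ax": 0,"ay": 0,"az": 0,"dx": 8.5,"dy": 21.6,"dz": -13,"hand": 0.35},
  {"ax": 0,"ay": 0,"az": 0,"dx": 8.5,"dy": 21.6,"dz": -13,"hand": 0.35},
])

```text
clock: 7.1
eef_pos: [426.8, 102.0, 202.0]
tool_rot: [3.141, 0.002, -3.046]
force: [0.5, 0.4, -0.1]
width: 55.4
gripper_force: 0.0
```

```bash
cat >> h.py <<'E'
def tops(g,z=46,box=(270,160,410,285)):
    "green block tops in the top view: minAreaRect on plane z; jig coords"
    H=hsv(g).astype(int);h,S,V=H[...,0],H[...,1],H[...,2];x0,y0,x1,y1=box
    m=((h>55)&(h<85)&(S>70)&(V>50))|((h>=18)&(h<34)&(S>170)&(V>100));k=np.zeros_like(m);k[y0:y1,x0:x1]=1
    m=cv2.morphologyEx((m&(k>0)).astype(np.uint8),cv2.MORPH_OPEN,np.ones((3,3)))
    for c in sorted(cv2.findContours(m,0,1)[0],key=lambda c:c[0,0,0]):
        if cv2.contourArea(c)<20: continue
        P=np.array([ray(g,*p[0],z)[:2] for p in c],np.float32);r=cv2.minAreaRect(P);b=cv2.boxPoints(r)
        e=b[1]-b[0] if np.linalg.norm(b[1]-b[0])>np.linalg.norm(b[2]-b[1]) else b[2]-b[1]
        M=cv2.moments(c);ce=ray(g,M["m10"]/M["m00"],M["m01"]/M["m00"],z)[:2]
        a=np.arctan2(e[1],e[0]);a=(a+np.pi/2)%np.pi-np.pi/2
        print("block w",ce.round(1),"jig",invJ(ce).round(1),"ang",a.round(3),"size",np.sort(r[1]).round(0))
E
python3 - <<'E'
from h import *
plan([])
g=get_image("top");tops(g);crop(g,250,150,410,270,5,"pics/c4.png")
E
```

```text
now 7.1 [426.8 102.  202. ] [ 3.141e+00  2.000e-03 -3.046e+00] w 55.4 F [ 0.5  0.4 -0.1] q [-0.35  0.38  0.07  2.12 -0.04  0.65  1.41]
block w [448.6 -62. ] jig [-21.5 136.8] ang 0.018 size [20. 24.]
block w [404.5 -66.4] jig [-65.9 136.4] ang 0.018 size [20. 23.]
block w [ 454.6 -129.2] jig [-21.7  69.3] ang 0.012 size [20. 20.]
block w [ 410.1 -132.8] jig [-66.3  69.8] ang 0.012 size [20. 24.]
block w [ 439.1 -203.1] jig [-43.8  -2.8] ang 0.023 size [20. 24.]
block w [ 266.  -214.4] jig [-217.2    1.7] ang -1.549 size [23. 26.]
block w [ 415.4 -337.7] jig [ -79.7 -134.7] ang 0.117 size [22. 52.]
block w [ 466.4 -333.2] jig [ -28.5 -134.9] ang -0.007 size [20. 38.]
```

View pics/c4.png

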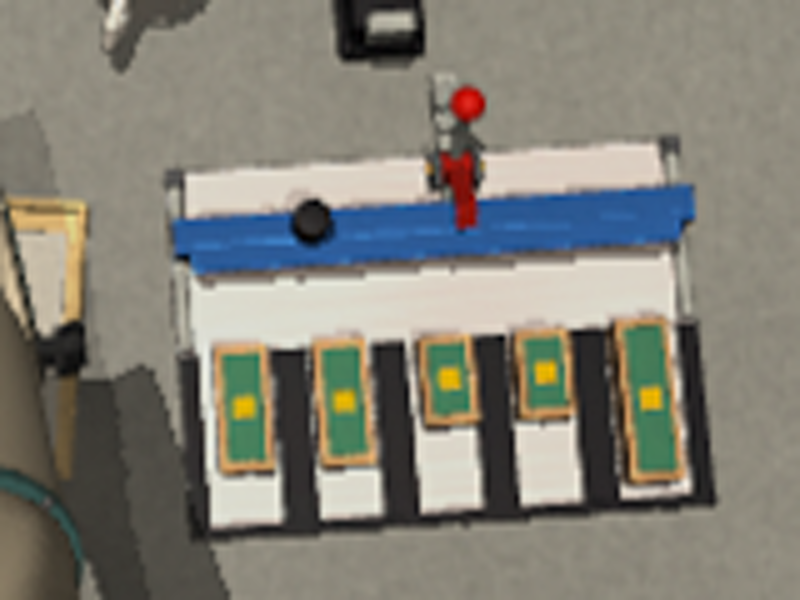

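The view confirms the bar is fully back, the pawl lifted and all five blocks in place with yellow centres (first mid at about (299,231)). Now the first grasp.

```bash
python3 - <<'E'
from h import *
plan([(J(-43,136.5,150),PJ),(J(-43,136.5,21),PJ)])
E
```

```text
now 7.15 [426.8 100.6 201.6] [-3.142e+00  1.000e-03 -3.049e+00] w 55.5 F [ 0.2 -0.7  0. ] q [-0.35  0.38  0.07  2.12 -0.04  0.65  1.41]
[427.3 -64.3 150. ] d [  1.48 -16.42   5.16] a [-0.     0.001  0.002]
[427.3 -64.3  21. ] d [  1.5  -16.42  18.06] a [-0.     0.001  0.002]
```

Call:
send_rows([
  {"ax": 0,"ay": 0,"az": 0,"dx": 1.5,"dy": -16.4,"dz": 5,"hand": 0.35},
  {"ax": 0,"ay": 0,"az": 0,"dx": 1.5,"dy": -16.4,"dz": 5,"hand": 0.35},
  {"ax": 0,"ay": 0,"az": 0,"dx": 1.5,"dy": -16.4,"dz": 5,"hand": 0.35},
  {"ax": 0,"ay": 0,"az": 0,"dx": 1.5,"dy": -16.4,"dz": 5,"hand": 0.35},
  {"ax": 0,"ay": 0,"az": 0,"dx": 1.5,"dy": -16.4,"dz": 9,"hand": 0.35},
  {"ax": 0,"ay": 0,"az": 0,"dx": 1.5,"dy": -16.4,"dz": 12,"hand": 0.35},
  {"ax": 0,"ay": 0,"az": 0,"dx": 1.5,"dy": -16.4,"dz": 14,"hand": 0.35},
  {"ax": 0,"ay": 0,"az": 0,"dx": 1.5,"dy": -16.4,"dz": 14,"hand": 0.35},
])

```text
clock: 7.95
eef_pos: [424.5, -65.7, 59.0]
tool_rot: [3.141, -0.005, -3.053]
force: [0.8, 0.2, 0.2]
width: 55.5
gripper_force: 0.0
```

```bash
python3 - <<'E'
from h import *
plan([(J(-43,136.5,21),PJ)])
E
```

```text
now 7.95 [424.5 -65.7  59. ] [ 3.141 -0.005 -3.053] w 55.5 F [0.8 0.2 0.2] q [ 0.07  0.65  0.02  2.25 -0.06  0.24  1.81]
[427.3 -64.3  21. ] d [-0.3   0.12  3.8 ] a [ 0.    -0.005 -0.002]
```

Call:
send_rows([
  {"ax": 0,"ay": 0,"az": 0,"dx": -1.8,"dy": 0.1,"dz": 0,"hand": 0.35},
  {"ax": 0,"ay": 0,"az": 0,"dx": -1.8,"dy": 0.1,"dz": 1,"hand": 0.35},
  {"ax": 0,"ay": 0,"az": 0,"dx": -1.8,"dy": 0.1,"dz": 2,"hand": 0.35},
  {"ax": 0,"ay": 0,"az": 0,"dx": -1.8,"dy": 0.1,"dz": 2,"hand": 0.35},
])

```text
clock: 8.35
eef_pos: [443.0, -61.7, 41.0]
tool_rot: [3.141, -0.004, -3.05]
force: [-0.2, 0.0, -0.3]
width: 55.8
gripper_force: 0.0
```

```bash
python3 - <<'E'
from h import *
plan([(J(-28,136.5,21),PJ)]); print(read_state()["qpos"])
E
```

```text
now 8.35 [443.  -61.7  41. ] [ 3.141 -0.004 -3.05 ] w 55.8 F [-0.2  0.  -0.3] q [ 0.06  0.7   0.03  2.21 -0.08  0.23  1.82]
[442.2 -62.9  21. ] d [ 0.08 -0.11  2.  ] a [ 0.001 -0.004  0.   ]
[ 0.05678338  0.70298925  0.02756497  2.21071931 -0.07705733  0.23320991
  1.81512497]
```

Call:
send_rows([
  {"ax": 0,"ay": 0,"az": 0,"dx": 0,"dy": -0.1,"dz": 0.5,"hand": 0.35},
  {"ax": 0,"ay": 0,"az": 0,"dx": 0,"dy": -0.1,"dz": 1,"hand": 0.35},
  {"ax": 0,"ay": 0,"az": 0,"dx": 0,"dy": -0.1,"dz": 1,"hand": 0.35},
  {"ax": 0,"ay": 0,"az": 0,"dx": 0,"dy": -0.1,"dz": 1,"hand": 0.35},
])

```text
clock: 8.75
eef_pos: [444.2, -62.4, 31.9]
tool_rot: [-3.141, -0.002, -3.049]
force: [-0.2, 0.2, 0.2]
width: 55.9
gripper_force: 0.0
```

```bash
python3 - <<'E'
from h import *
plan([(J(-28,136.5,21),PJ)]); print(read_state()["qpos"])
E
```

```text
now 8.75 [444.2 -62.4  31.9] [-3.141e+00 -2.000e-03 -3.049e+00] w 55.9 F [-0.2  0.2  0.2] q [-0.04  0.73  0.17  2.21 -0.51  0.23  2.25]
[442.2 -62.9  21. ] d [ 0.2  -0.03  1.09] a [-0.    -0.002  0.001]
[-0.03991994  0.73248963  0.17169983  2.21465438 -0.51415823  0.23314742
  2.25407999]
```

Call:
send_rows([
  {"ax": 0,"ay": 0,"az": 0,"dx": 0,"dy": 0,"dz": 0.4,"hand": 0.35},
  {"ax": 0,"ay": 0,"az": 0,"dx": 0,"dy": 0,"dz": 0.8,"hand": 0.35},
  {"ax": 0,"ay": 0,"az": 0,"dx": 0,"dy": 0,"dz": 1.1,"hand": 0.35},
  {"ax": 0,"ay": 0,"az": 0,"dx": 0,"dy": 0,"dz": 1.1,"hand": 0.35},
  {"ax": 0,"ay": 0,"az": 0,"dx": 0,"dy": 0,"dz": 1.1,"hand": 0.35},
])

```text
clock: 9.25
eef_pos: [444.7, -62.4, 21.1]
tool_rot: [3.141, -0.001, -3.049]
force: [0.0, 0.7, 0.8]
width: 55.5
gripper_force: 0.0
```

```bash
python3 - <<'E'
from h import *
plan([(J(-28,136.5,21),PJ)]); print(read_state()["qpos"])
E
```

```text
now 9.25 [444.7 -62.4  21.1] [ 3.141e+00 -1.000e-03 -3.049e+00] w 55.5 F [0.  0.7 0.8] q [-0.08  0.76  0.23  2.22 -0.74  0.23  2.48]
[442.2 -62.9  21. ] d [ 0.26 -0.03  0.01] a [ 0.001 -0.001  0.001]
[-0.07684761  0.76321017  0.22829797  2.21756758 -0.73880396  0.23493339
  2.47762083]
```

Reached. The grasp lies 17 mm to +x of the block's centre. Closing, then lifting a little.

Call:
send_rows([
  {"ax": 0,"ay": 0,"az": 0,"dx": 0,"dy": 0,"dz": 0,"hand": 0.7},
  {"ax": 0,"ay": 0,"az": 0,"dx": 0,"dy": 0,"dz": 0,"hand": 1},
  {"ax": 0,"ay": 0,"az": 0,"dx": 0,"dy": 0,"dz": 0,"hand": 1},
  {"ax": 0,"ay": 0,"az": 0,"dx": 0,"dy": 0,"dz": 0,"hand": 1},
  {"ax": 0,"ay": 0,"az": 0,"dx": 0,"dy": 0,"dz": 0,"hand": 1},
])

```text
clock: 9.75
eef_pos: [445.0, -62.5, 21.4]
tool_rot: [3.141, -0.0, -3.05]
force: [-0.8, 0.0, 5.1]
width: 34.8
gripper_force: 60.1
```

Call:
send_rows([
  {"ax": 0,"ay": 0,"az": 0,"dx": 0,"dy": 0,"dz": -0.5,"hand": 1},
  {"ax": 0,"ay": 0,"az": 0,"dx": 0,"dy": 0,"dz": -1.5,"hand": 1},
  {"ax": 0,"ay": 0,"az": 0,"dx": 0,"dy": 0,"dz": -3.5,"hand": 1},
  {"ax": 0,"ay": 0,"az": 0,"dx": 0,"dy": 0,"dz": -6.5,"hand": 1},
  {"ax": 0,"ay": 0,"az": 0,"dx": 0,"dy": 0,"dz": -9,"hand": 1},
  {"ax": 0,"ay": 0,"az": 0,"dx": 0,"dy": 0,"dz": -9,"hand": 1},
])

```text
clock: 10.35
eef_pos: [446.7, -62.7, 113.9]
tool_rot: [-3.141, 0.004, -3.049]
force: [-0.0, -0.0, -1.2]
width: 34.9
gripper_force: 59.8
```

```bash
cat >> h.py <<'E'
PT=np.pi/2+TY
E
python3 - <<'E'
from h import *
plan([(T(40,-40,115),PT),(T(40,-40,60),PT)])
E
```

```text
now 10.35 [446.7 -62.7 113.9] [-3.141  0.004 -3.049] w 34.9 F [-0.  -0.  -1.2] q [-0.25  0.6   0.48  2.18 -0.6   0.49  2.36]
[516.5 165.6 115. ] d [-9.05 22.09 -0.1 ] a [0.003 0.004 1.691]
[516.5 165.6  60. ] d [-9.02 22.1   5.4 ] a [0.003 0.004 1.691]
```

Call:
send_rows([
  {"ax": 0,"ay": 0,"az": 0.14,"dx": -1,"dy": 2.2,"dz": -1,"hand": 1},
  {"ax": 0,"ay": 0,"az": 0.28,"dx": -2,"dy": 4.4,"dz": -1,"hand": 1},
  {"ax": 0,"ay": 0,"az": 0.42,"dx": -3,"dy": 6.6,"dz": -1,"hand": 1},
  {"ax": 0,"ay": 0,"az": 0.56,"dx": -4,"dy": 8.8,"dz": -1,"hand": 1},
  {"ax": 0,"ay": 0,"az": 0.7,"dx": -5,"dy": 11,"dz": -1,"hand": 1},
  {"ax": 0,"ay": 0,"az": 0.85,"dx": -6,"dy": 13.2,"dz": -1,"hand": 1},
  {"ax": 0,"ay": 0,"az": 1,"dx": -7,"dy": 15.4,"dz": -1,"hand": 1},
  {"ax": 0,"ay": 0,"az": 1.15,"dx": -8,"dy": 17.6,"dz": -1,"hand": 1},
  {"ax": 0,"ay": 0,"az": 1.3,"dx": -9,"dy": 19.8,"dz": -1,"hand": 1},
  {"ax": 0,"ay": 0,"az": 1.45,"dx": -9,"dy": 21.8,"dz": -1,"hand": 1},
])

```text
clock: 11.35
eef_pos: [515.2, 164.5, 120.4]
tool_rot: [-3.141, -0.0, 1.779]
force: [-0.5, -0.4, -1.6]
width: 35.0
gripper_force: 60.0
```

```bash
python3 - <<'E'
from h import *
plan([(T(40,-43,115),PT),(T(40,-43,40),PT)])
E
```

```text
now 11.35 [515.2 164.5 120.4] [-3.141 -0.     1.779] w 35.0 F [-0.5 -0.4 -1.6] q [-0.93  0.86  0.97  1.94 -0.94  0.89  0.76]
[516.4 162.6 115. ] d [-0.21  0.08  0.54] a [-0.001  0.     0.236]
[516.4 162.6  40. ] d [-0.21  0.09  8.04] a [-0.001  0.     0.236]
```

Call:
send_rows([
  {"ax": 0,"ay": 0,"az": 0.12,"dx": -0.2,"dy": 0.1,"dz": 0.5,"hand": 1},
  {"ax": 0,"ay": 0,"az": 0.236,"dx": -0.2,"dy": 0.1,"dz": 0.5,"hand": 1},
  {"ax": 0,"ay": 0,"az": 0.236,"dx": -0.2,"dy": 0.1,"dz": 4,"hand": 1},
  {"ax": 0,"ay": 0,"az": 0.236,"dx": -0.2,"dy": 0.1,"dz": 7,"hand": 1},
  {"ax": 0,"ay": 0,"az": 0.236,"dx": -0.2,"dy": 0.1,"dz": 8,"hand": 1},
  {"ax": 0,"ay": 0,"az": 0.236,"dx": -0.2,"dy": 0.1,"dz": 8,"hand": 1},
])

```text
clock: 11.95
eef_pos: [514.1, 161.2, 39.1]
tool_rot: [-3.136, 0.0, 1.547]
force: [0.0, -0.6, -0.3]
width: 35.2
gripper_force: 60.0
```

```bash
python3 - <<'E'
from h import *
plan([(T(40,-43,18),PT)])
crop(get_image("side"),170,150,290,240,6.5,"pics/c5.png")
E
```

```text
now 11.95 [514.1 161.2  39.1] [-3.136  0.     1.547] w 35.2 F [ 0.  -0.6 -0.3] q [-0.84  0.95  0.82  1.98 -1.08  0.74  0.63]
[516.4 162.6  18. ] d [0.15 0.23 2.1 ] a [-0.005  0.     0.005]
```

View pics/c5.png

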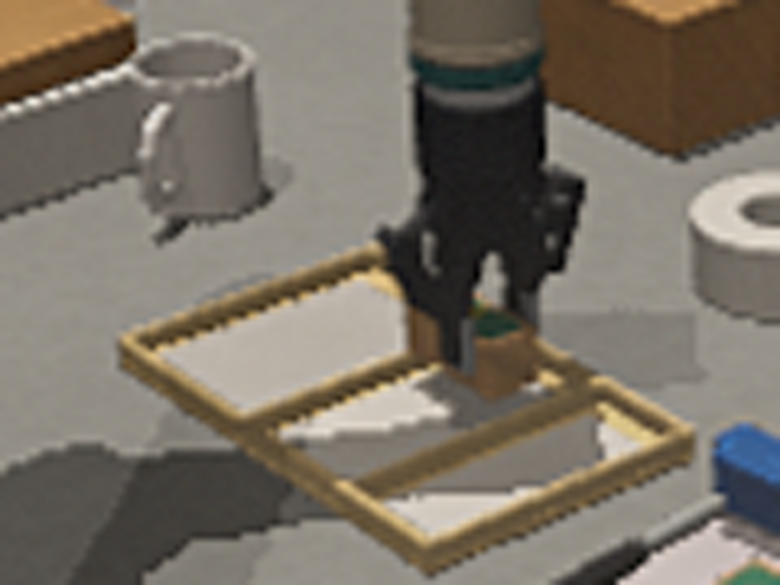

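The block hangs level over the middle row, crop (480,350). Lowering to about 18 and releasing gently.

Call:
send_rows([
  {"ax": 0,"ay": 0,"az": 0,"dx": 0.15,"dy": 0.1,"dz": 1,"hand": 1},
  {"ax": 0,"ay": 0,"az": 0,"dx": 0.15,"dy": 0.1,"dz": 1.7,"hand": 1},
  {"ax": 0,"ay": 0,"az": 0,"dx": 0.15,"dy": 0.1,"dz": 2.1,"hand": 1},
  {"ax": 0,"ay": 0,"az": 0,"dx": 0.15,"dy": 0.1,"dz": 2.1,"hand": 1},
  {"ax": 0,"ay": 0,"az": 0,"dx": 0.15,"dy": 0.1,"dz": 2.1,"hand": 0.35},
  {"ax": 0,"ay": 0,"az": 0,"dx": 0.15,"dy": 0.1,"dz": 2.1,"hand": 0.35},
  {"ax": 0,"ay": 0,"az": 0,"dx": 0.15,"dy": 0.1,"dz": 2.1,"hand": 0.35},
  {"ax": 0,"ay": 0,"az": 0,"dx": 0.15,"dy": 0.1,"dz": -1,"hand": 0.35},
  {"ax": 0,"ay": 0,"az": 0,"dx": 0.15,"dy": 0.1,"dz": -5,"hand": 0.35},
  {"ax": 0,"ay": 0,"az": 0,"dx": 0.15,"dy": 0.1,"dz": -9,"hand": 0.35},
])

```text
clock: 13.0
eef_pos: [516.5, 162.4, 132.0]
tool_rot: [-3.14, 0.001, 1.547]
force: [1.7, 0.5, 0.2]
width: 55.1
gripper_force: 0.0
```

```bash
python3 - <<'E'
from h import *
plan([(J(-28,68,130),PJ),(J(-28,68,130),JY)])
g=get_image("top");tops(g)
E
```

```text
now 13.0 [516.5 162.4 132. ] [-3.140e+00  1.000e-03  1.547e+00] w 55.1 F [1.7 0.5 0.2] q [-0.91  0.81  0.92  1.93 -0.86  0.86  0.46]
[ 448.4 -131.1  130. ] d [-29.5   -6.12   0.23] a [-2.000e-03 -1.000e-03 -1.685e+00]
[ 448.4 -131.1  130. ] d [-29.5   -6.12   0.23] a [-1.000e-03  2.000e-03  1.456e+00]
block w [ 454.6 -129.2] jig [-21.7  69.3] ang 0.012 size [20. 20.]
block w [ 410.1 -132.8] jig [-66.3  69.8] ang 0.012 size [20. 24.]
block w [ 439.1 -203.1] jig [-43.8  -2.8] ang 0.023 size [20. 24.]
block w [ 266.  -214.4] jig [-217.2    1.7] ang -1.549 size [23. 26.]
block w [ 415.4 -337.7] jig [ -79.7 -134.7] ang 0.117 size [22. 52.]
block w [ 466.4 -333.2] jig [ -28.5 -134.9] ang -0.007 size [20. 38.]
```

Call:
send_rows([
  {"ax": 0,"ay": 0,"az": 0.15,"dx": -3,"dy": -0.7,"dz": 0,"hand": 0.35},
  {"ax": 0,"ay": 0,"az": 0.3,"dx": -6,"dy": -1.4,"dz": 0,"hand": 0.35},
  {"ax": 0,"ay": 0,"az": 0.45,"dx": -9,"dy": -2.1,"dz": 0,"hand": 0.35},
  {"ax": 0,"ay": 0,"az": 0.6,"dx": -12,"dy": -2.8,"dz": 0,"hand": 0.35},
  {"ax": 0,"ay": 0,"az": 0.75,"dx": -15,"dy": -3.5,"dz": 0,"hand": 0.35},
  {"ax": 0,"ay": 0,"az": 0.9,"dx": -18,"dy": -4.2,"dz": 0,"hand": 0.35},
  {"ax": 0,"ay": 0,"az": 1.05,"dx": -21,"dy": -4.9,"dz": 0,"hand": 0.35},
  {"ax": 0,"ay": 0,"az": 1.2,"dx": -24,"dy": -5.6,"dz": 0,"hand": 0.35},
  {"ax": 0,"ay": 0,"az": 1.35,"dx": -27,"dy": -6.2,"dz": 0,"hand": 0.35},
  {"ax": 0,"ay": 0,"az": 1.456,"dx": -29.5,"dy": -6.6,"dz": 0,"hand": 0.35},
])

```text
clock: 14.05
eef_pos: [443.7, -132.3, 131.1]
tool_rot: [3.141, 0.001, 0.085]
force: [1.0, -0.3, 0.0]
width: 55.3
gripper_force: 0.0
```

```bash
python3 - <<'E'
from h import *
plan([(J(-33,69,60),JY),(J(-33,69,21),JY)])
E
```

```text
now 14.05 [ 443.7 -132.3  131.1] [3.141e+00 1.000e-03 8.500e-02] w 55.3 F [ 1.  -0.3  0. ] q [-0.45  0.86  1.16  2.14 -1.06  0.92 -0.13]
[ 443.4 -130.6   60. ] d [-0.01 -0.18  7.11] a [ 0.     0.001 -0.006]
[ 443.4 -130.6   21. ] d [-1.000e-02 -1.800e-01  1.101e+01] a [ 0.     0.001 -0.006]
```

Call:
send_rows([
  {"ax": 0,"ay": 0,"az": 0,"dx": 0,"dy": -0.2,"dz": 4,"hand": 0.35},
  {"ax": 0,"ay": 0,"az": 0,"dx": 0,"dy": -0.2,"dz": 7,"hand": 0.35},
  {"ax": 0,"ay": 0,"az": 0,"dx": 0,"dy": -0.2,"dz": 9,"hand": 0.35},
  {"ax": 0,"ay": 0,"az": 0,"dx": 0,"dy": -0.2,"dz": 10.2,"hand": 0.35},
  {"ax": 0,"ay": 0,"az": 0,"dx": 0,"dy": -0.2,"dz": 11,"hand": 0.35},
  {"ax": 0,"ay": 0,"az": 0,"dx": 0,"dy": -0.2,"dz": 11,"hand": 0.35},
  {"ax": 0,"ay": 0,"az": 0,"dx": 0,"dy": -0.2,"dz": 11,"hand": 1},
  {"ax": 0,"ay": 0,"az": 0,"dx": 0,"dy": -0.2,"dz": 11,"hand": 1},
  {"ax": 0,"ay": 0,"az": 0,"dx": 0,"dy": -0.2,"dz": 11,"hand": 1},
  {"ax": 0,"ay": 0,"az": 0,"dx": 0,"dy": -0.2,"dz": 11,"hand": 1},
])

```text
clock: 15.05
eef_pos: [444.2, -129.0, 21.5]
tool_rot: [3.141, 0.0, 0.092]
force: [-1.4, -0.6, 6.2]
width: 35.1
gripper_force: 60.6
```

```bash
python3 - <<'E'
from h import *
plan([(T(-15,-14.5,115),PT)]);print(invJ(read_state()["eef_pos"]))
E
```

```text
now 15.05 [ 444.2 -129.    21.5] [3.141 0.    0.092] w 35.1 F [-1.4 -0.6  6.2] q [-0.11  0.82  0.51  2.19 -1.1   0.41 -0.17]
[462.2 192.6 115. ] d [  4.74 -31.85  -9.38] a [ 0.000e+00  1.000e-03 -1.451e+00]
[-32.05156528  70.49415367]
```

Call:
send_rows([
  {"ax": 0,"ay": 0,"az": 0,"dx": 0,"dy": 0,"dz": -1,"hand": 1},
  {"ax": 0,"ay": 0,"az": 0,"dx": 0,"dy": 0,"dz": -3.5,"hand": 1},
  {"ax": 0,"ay": 0,"az": 0,"dx": 0,"dy": 0,"dz": -7,"hand": 1},
  {"ax": 0,"ay": 0,"az": 0,"dx": 0,"dy": 0,"dz": -9.4,"hand": 1},
  {"ax": 0,"ay": 0,"az": -0.15,"dx": 0.4,"dy": -3.2,"dz": -9.4,"hand": 1},
  {"ax": 0,"ay": 0,"az": -0.3,"dx": 0.8,"dy": -6.4,"dz": -9.4,"hand": 1},
  {"ax": 0,"ay": 0,"az": -0.45,"dx": 1.2,"dy": -9.6,"dz": -9.4,"hand": 1},
  {"ax": 0,"ay": 0,"az": -0.6,"dx": 1.6,"dy": -12.8,"dz": -9.4,"hand": 1},
  {"ax": 0,"ay": 0,"az": -0.75,"dx": 2,"dy": -16,"dz": -9.4,"hand": 1},
  {"ax": 0,"ay": 0,"az": -0.75,"dx": 2,"dy": -16,"dz": -9.4,"hand": 1},
])

```text
clock: 16.05
eef_pos: [448.9, 37.8, 114.6]
tool_rot: [-3.138, -0.001, 0.852]
force: [0.1, -0.1, -0.8]
width: 35.0
gripper_force: 60.0
```

```bash
python3 - <<'E'
from h import *
plan([(T(-25,-13.5,115),PT)])
E
```

```text
now 16.05 [448.9  37.8 114.6] [-3.138e+00 -1.000e-03  8.520e-01] w 35.0 F [ 0.1 -0.1 -0.8] q [-0.53  0.63  0.58  2.18 -0.69  0.53 -0.14]
[452.2 193.9 115. ] d [ 11.98 -10.02   0.02] a [-0.004 -0.002 -0.69 ]
```

Call:
send_rows([
  {"ax": 0,"ay": 0,"az": -0.14,"dx": 2.4,"dy": -2,"dz": 0,"hand": 1},
  {"ax": 0,"ay": 0,"az": -0.28,"dx": 4.8,"dy": -4,"dz": 0,"hand": 1},
  {"ax": 0,"ay": 0,"az": -0.42,"dx": 7.2,"dy": -6,"dz": 0,"hand": 1},
  {"ax": 0,"ay": 0,"az": -0.56,"dx": 9.6,"dy": -8,"dz": 0,"hand": 1},
  {"ax": 0,"ay": 0,"az": -0.69,"dx": 12,"dy": -10,"dz": 0,"hand": 1},
  {"ax": 0,"ay": 0,"az": -0.69,"dx": 12,"dy": -10,"dz": 0,"hand": 1},
  {"ax": 0,"ay": 0,"az": -0.69,"dx": 12,"dy": -10,"dz": 4,"hand": 1},
  {"ax": 0,"ay": 0,"az": -0.69,"dx": 12,"dy": -10,"dz": 7,"hand": 1},
  {"ax": 0,"ay": 0,"az": -0.69,"dx": 12,"dy": -10,"dz": 7.5,"hand": 1},
  {"ax": 0,"ay": 0,"az": -0.69,"dx": 12,"dy": -10,"dz": 7.5,"hand": 1},
])

```text
clock: 17.05
eef_pos: [454.2, 187.2, 39.5]
tool_rot: [-3.139, 0.002, 1.529]
force: [-0.4, 0.2, -0.4]
width: 34.7
gripper_force: 60.1
```

```bash
python3 - <<'E'
from h import *
plan([(T(-25,-13.5,18),PT)])
E
```

```text
now 17.05 [454.2 187.2  39.5] [-3.139e+00  2.000e-03  1.529e+00] w 34.7 F [-0.4  0.2 -0.4] q [-0.65  0.76  0.31  2.1  -0.61  0.37  0.11]
[452.2 193.9  18. ] d [ 0.66 -0.22  2.15] a [-0.003  0.002 -0.013]
```

Call:
send_rows([
  {"ax": 0,"ay": 0,"az": -0.013,"dx": 0.6,"dy": -0.2,"dz": 0.7,"hand": 1},
  {"ax": 0,"ay": 0,"az": -0.013,"dx": 0.6,"dy": -0.2,"dz": 1.7,"hand": 1},
  {"ax": 0,"ay": 0,"az": -0.013,"dx": 0.6,"dy": -0.2,"dz": 2.1,"hand": 1},
  {"ax": 0,"ay": 0,"az": -0.013,"dx": 0.6,"dy": -0.2,"dz": 2.1,"hand": 1},
  {"ax": 0,"ay": 0,"az": -0.013,"dx": 0.6,"dy": -0.2,"dz": 2.1,"hand": 0.35},
  {"ax": 0,"ay": 0,"az": -0.013,"dx": 0.6,"dy": -0.2,"dz": 2.1,"hand": 0.35},
  {"ax": 0,"ay": 0,"az": -0.013,"dx": 0.6,"dy": -0.2,"dz": 2.1,"hand": 0.35},
  {"ax": 0,"ay": 0,"az": -0.013,"dx": 0.6,"dy": -0.2,"dz": -1,"hand": 0.35},
  {"ax": 0,"ay": 0,"az": -0.013,"dx": 0.6,"dy": -0.2,"dz": -5,"hand": 0.35},
  {"ax": 0,"ay": 0,"az": -0.013,"dx": 0.6,"dy": -0.2,"dz": -9,"hand": 0.35},
])

```text
clock: 18.05
eef_pos: [452.4, 194.3, 131.0]
tool_rot: [-3.139, 0.001, 1.544]
force: [-0.2, 0.9, 0.2]
width: 55.5
gripper_force: 0.0
```

```bash
cat >> h.py <<'E'
def yel(g,z=46,box=(170,165,405,260)):
    H=hsv(g).astype(int);h,S,V=H[...,0],H[...,1],H[...,2];x0,y0,x1,y1=box
    m=(h>=18)&(h<34)&(S>170)&(V>100);k=np.zeros_like(m);k[y0:y1,x0:x1]=1
    for c,a in blobs(m&(k>0),5)[0]: p=ray(g,*c,z if c[0]>275 else 42);print("yel",c,a[4],"w",p[:2].round(1),"jig",invJ(p).round(1))
E
python3 - <<'E'
from h import *
plan([(J(-25,0,130),JY)])
g=get_image("top");yel(g);crop(g,165,160,405,260,3.3,"pics/c6.png")
E
```

```text
now 18.05 [452.4 194.3 131. ] [-3.139e+00  1.000e-03  1.544e+00] w 55.5 F [-0.2  0.9  0.2] q [-0.79  0.61  0.48  2.05 -0.5   0.59  0.02]
[ 457.6 -198.6  130. ] d [-39.26   1.56   0.12] a [-1.000e-03  2.000e-03  1.453e+00]
yel [225.8 203. ] 12 w [516.  182.2] jig [ 67.7 373.9]
yel [224.8 221.4] 5 w [453.4 183.1] jig [  5.5 380.4]
yel [360.1 222.6] 17 w [ 459.1 -270.2] jig [-30.  -71.5]
yel [339.5 225.5] 16 w [ 447.8 -201.3] jig [-35.   -1.8]
yel [379.5 229.5] 16 w [ 437.3 -335.1] jig [ -57.6 -134.1]
```

View pics/c6.png

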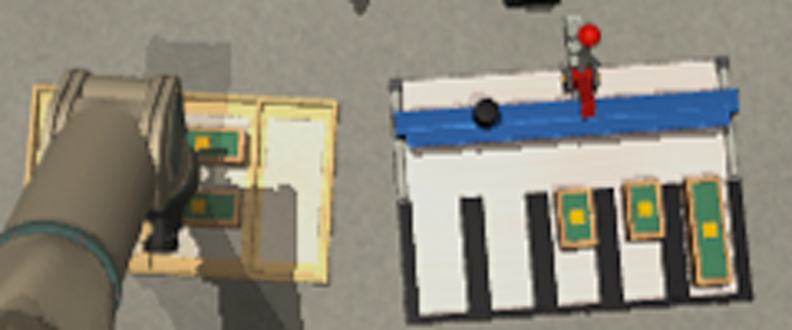

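Both mid blocks lie flat in the middle row (about (226,203) and (225,221)). The short block in the fourth channel has shifted a few mm, to (360,223). Next is the third-channel short at (339.5,225.5).

Call:
send_rows([
  {"ax": 0,"ay": 0,"az": 0.15,"dx": -4,"dy": 0.1,"dz": 0,"hand": 0.35},
  {"ax": 0,"ay": 0,"az": 0.3,"dx": -8,"dy": 0.2,"dz": 0,"hand": 0.35},
  {"ax": 0,"ay": 0,"az": 0.45,"dx": -12,"dy": 0.3,"dz": 0,"hand": 0.35},
  {"ax": 0,"ay": 0,"az": 0.6,"dx": -16,"dy": 0.4,"dz": 0,"hand": 0.35},
  {"ax": 0,"ay": 0,"az": 0.75,"dx": -20,"dy": 0.5,"dz": 0,"hand": 0.35},
  {"ax": 0,"ay": 0,"az": 0.9,"dx": -24,"dy": 0.6,"dz": 0,"hand": 0.35},
  {"ax": 0,"ay": 0,"az": 1.05,"dx": -28,"dy": 0.7,"dz": 0,"hand": 0.35},
  {"ax": 0,"ay": 0,"az": 1.2,"dx": -32,"dy": 0.8,"dz": 0,"hand": 0.35},
  {"ax": 0,"ay": 0,"az": 1.35,"dx": -36,"dy": 0.9,"dz": 0,"hand": 0.35},
  {"ax": 0,"ay": 0,"az": 1.453,"dx": -39.5,"dy": 0.9,"dz": 0,"hand": 0.35},
])

```text
clock: 19.1
eef_pos: [451.5, -202.6, 130.1]
tool_rot: [3.141, 0.0, 0.086]
force: [0.1, 0.3, -0.3]
width: 55.7
gripper_force: 0.0
```

```bash
python3 - <<'E'
from h import *
plan([(J(-32,-1.,21),JY)])
E
```

```text
now 19.1 [ 451.5 -202.6  130.1] [3.141 0.    0.086] w 55.7 F [ 0.1  0.3 -0.3] q [-0.15  0.71  0.81  2.06 -0.8   0.72 -0.31]
[ 450.7 -200.2   21. ] d [-0.05 -0.25 10.91] a [ 0.     0.    -0.005]
```

Call:
send_rows([
  {"ax": 0,"ay": 0,"az": 0,"dx": 0,"dy": -0.2,"dz": 4,"hand": 0.35},
  {"ax": 0,"ay": 0,"az": 0,"dx": 0,"dy": -0.2,"dz": 7,"hand": 0.35},
  {"ax": 0,"ay": 0,"az": 0,"dx": 0,"dy": -0.2,"dz": 9,"hand": 0.35},
  {"ax": 0,"ay": 0,"az": 0,"dx": 0,"dy": -0.2,"dz": 10.2,"hand": 0.35},
  {"ax": 0,"ay": 0,"az": 0,"dx": 0,"dy": -0.2,"dz": 10.9,"hand": 0.35},
  {"ax": 0,"ay": 0,"az": 0,"dx": 0,"dy": -0.2,"dz": 10.9,"hand": 0.35},
  {"ax": 0,"ay": 0,"az": 0,"dx": 0,"dy": -0.2,"dz": 10.9,"hand": 1},
  {"ax": 0,"ay": 0,"az": 0,"dx": 0,"dy": -0.2,"dz": 10.9,"hand": 1},
  {"ax": 0,"ay": 0,"az": 0,"dx": 0,"dy": -0.2,"dz": 10.9,"hand": 1},
  {"ax": 0,"ay": 0,"az": 0,"dx": 0,"dy": -0.2,"dz": 10.9,"hand": 1},
])

```text
clock: 20.1
eef_pos: [451.8, -198.8, 21.7]
tool_rot: [3.141, -0.0, 0.092]
force: [-0.6, 0.1, 5.6]
width: 34.9
gripper_force: 60.8
```

```bash
python3 - <<'E'
from h import *
plan([(T(40,-114.5,115),PT)]);print(invJ(read_state()["eef_pos"]))
E
```

```text
now 20.1 [ 451.8 -198.8   21.7] [ 3.141 -0.     0.092] w 34.9 F [-0.6  0.1  5.6] q [ 0.    0.85  0.55  2.11 -1.03  0.48 -0.12]
[514.4  91.1 115. ] d [  8.89 -28.29  -9.34] a [ 1.000e-03  0.000e+00 -1.451e+00]
[-30.76366626   0.32345827]
```

Call:
send_rows([
  {"ax": 0,"ay": 0,"az": 0,"dx": 0,"dy": 0,"dz": -1,"hand": 1},
  {"ax": 0,"ay": 0,"az": 0,"dx": 0,"dy": 0,"dz": -4,"hand": 1},
  {"ax": 0,"ay": 0,"az": 0,"dx": 0,"dy": 0,"dz": -8,"hand": 1},
  {"ax": 0,"ay": 0,"az": 0,"dx": 0,"dy": 0,"dz": -9.4,"hand": 1},
  {"ax": 0,"ay": 0,"az": -0.15,"dx": 0.9,"dy": -3,"dz": -9.4,"hand": 1},
  {"ax": 0,"ay": 0,"az": -0.3,"dx": 1.8,"dy": -6,"dz": -9.4,"hand": 1},
  {"ax": 0,"ay": 0,"az": -0.45,"dx": 2.7,"dy": -9,"dz": -9.4,"hand": 1},
  {"ax": 0,"ay": 0,"az": -0.6,"dx": 3.6,"dy": -12,"dz": -9.4,"hand": 1},
  {"ax": 0,"ay": 0,"az": -0.75,"dx": 4.5,"dy": -15,"dz": -9.4,"hand": 1},
  {"ax": 0,"ay": 0,"az": -0.75,"dx": 4.5,"dy": -15,"dz": -9.4,"hand": 1},
])

```text
clock: 21.1
eef_pos: [482.9, -39.4, 114.6]
tool_rot: [-3.137, -0.002, 0.852]
force: [0.1, 0.3, -0.5]
width: 34.5
gripper_force: 60.0
```

```bash
python3 - <<'E'
from h import *
plan([(T(40,-113.5,115),PT)])
E
```

```text
now 21.1 [482.9 -39.4 114.6] [-3.137e+00 -2.000e-03  8.520e-01] w 34.5 F [ 0.1  0.3 -0.5] q [-0.36  0.66  0.58  2.09 -0.66  0.59 -0.02]
[514.4  92.1 115. ] d [ 1.198e+01 -6.290e+00  1.000e-02] a [-0.003 -0.003 -0.691]
```

Call:
send_rows([
  {"ax": 0,"ay": 0,"az": -0.14,"dx": 2.4,"dy": -1.3,"dz": 0,"hand": 1},
  {"ax": 0,"ay": 0,"az": -0.28,"dx": 4.8,"dy": -2.6,"dz": 0,"hand": 1},
  {"ax": 0,"ay": 0,"az": -0.42,"dx": 7.2,"dy": -3.9,"dz": 0,"hand": 1},
  {"ax": 0,"ay": 0,"az": -0.56,"dx": 9.6,"dy": -5.2,"dz": 0,"hand": 1},
  {"ax": 0,"ay": 0,"az": -0.69,"dx": 12,"dy": -6.3,"dz": 0,"hand": 1},
  {"ax": 0,"ay": 0,"az": -0.69,"dx": 12,"dy": -6.3,"dz": 0,"hand": 1},
  {"ax": 0,"ay": 0,"az": -0.69,"dx": 12,"dy": -6.3,"dz": 4,"hand": 1},
  {"ax": 0,"ay": 0,"az": -0.69,"dx": 12,"dy": -6.3,"dz": 7,"hand": 1},
  {"ax": 0,"ay": 0,"az": -0.69,"dx": 12,"dy": -6.3,"dz": 7.5,"hand": 1},
  {"ax": 0,"ay": 0,"az": -0.69,"dx": 12,"dy": -6.3,"dz": 7.5,"hand": 1},
])

```text
clock: 22.1
eef_pos: [514.6, 85.2, 39.4]
tool_rot: [-3.139, 0.001, 1.529]
force: [0.3, -0.2, -0.1]
width: 34.7
gripper_force: 60.0
```

```bash
python3 - <<'E'
from h import *
plan([(T(40,-113.5,18),PT)])
E
```

```text
now 22.1 [514.6  85.2  39.4] [-3.139e+00  1.000e-03  1.529e+00] w 34.7 F [ 0.3 -0.2 -0.1] q [-0.43  0.78  0.33  2.02 -0.57  0.43  0.29]
[514.4  92.1  18. ] d [ 0.7  -0.05  2.14] a [-0.003  0.001 -0.014]
```

Call:
send_rows([
  {"ax": 0,"ay": 0,"az": -0.014,"dx": 0.7,"dy": 0,"dz": 0.7,"hand": 1},
  {"ax": 0,"ay": 0,"az": -0.014,"dx": 0.7,"dy": 0,"dz": 1.7,"hand": 1},
  {"ax": 0,"ay": 0,"az": -0.014,"dx": 0.7,"dy": 0,"dz": 2.1,"hand": 1},
  {"ax": 0,"ay": 0,"az": -0.014,"dx": 0.7,"dy": 0,"dz": 2.1,"hand": 1},
  {"ax": 0,"ay": 0,"az": -0.014,"dx": 0.7,"dy": 0,"dz": 2.1,"hand": 0.35},
  {"ax": 0,"ay": 0,"az": -0.014,"dx": 0.7,"dy": 0,"dz": 2.1,"hand": 0.35},
  {"ax": 0,"ay": 0,"az": -0.014,"dx": 0.7,"dy": 0,"dz": 2.1,"hand": 0.35},
  {"ax": 0,"ay": 0,"az": -0.014,"dx": 0.7,"dy": 0,"dz": -1,"hand": 0.35},
  {"ax": 0,"ay": 0,"az": -0.014,"dx": 0.7,"dy": 0,"dz": -5,"hand": 0.35},
  {"ax": 0,"ay": 0,"az": -0.014,"dx": 0.7,"dy": 0,"dz": -9,"hand": 0.35},
])

```text
clock: 23.1
eef_pos: [515.2, 93.3, 130.9]
tool_rot: [-3.139, 0.0, 1.545]
force: [0.3, 0.2, 1.0]
width: 55.4
gripper_force: 0.0
```

```bash
python3 - <<'E'
from h import *
plan([(J(-32,-70,130),JY)])
g=get_image("top");yel(g);tops(g)
crop(g,330,200,400,255,11,"pics/c7.png")
E
```

```text
now 23.1 [515.2  93.3 130.9] [-3.139  0.     1.545] w 55.4 F [0.3 0.2 1. ] q [-0.54  0.64  0.47  1.97 -0.47  0.64  0.21]
[ 457.  -268.9  130. ] d [-36.36  -4.9    0.11] a [-0.002  0.002  1.454]
yel [360.1 222.6] 17 w [ 459.1 -270.2] jig [-30.  -71.5]
yel [379.5 229.5] 16 w [ 437.3 -335.1] jig [ -57.6 -134.1]
block w [ 266.  -214.4] jig [-217.2    1.7] ang -1.549 size [23. 26.]
block w [ 415.4 -337.7] jig [ -79.7 -134.7] ang 0.117 size [22. 52.]
block w [ 466.4 -333.2] jig [ -28.5 -134.9] ang -0.007 size [20. 38.]
```

View pics/c7.png

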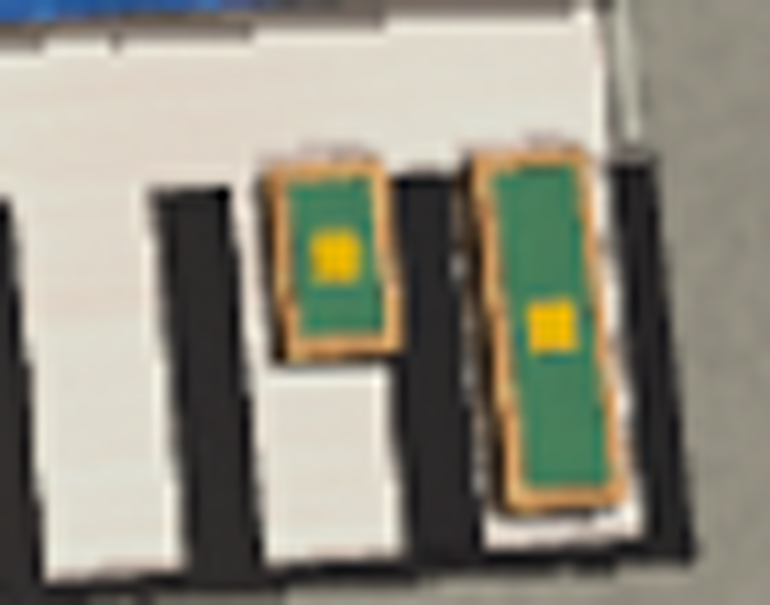

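The short block sits flat at its channel's right rib, crop (335,255), and the long one at (550,325). I'll use a narrower opening for this one.

Call:
send_rows([
  {"ax": 0,"ay": 0,"az": 0.15,"dx": -3.6,"dy": -0.5,"dz": 0,"hand": 0.42},
  {"ax": 0,"ay": 0,"az": 0.3,"dx": -7.2,"dy": -1,"dz": 0,"hand": 0.42},
  {"ax": 0,"ay": 0,"az": 0.45,"dx": -10.8,"dy": -1.5,"dz": 0,"hand": 0.42},
  {"ax": 0,"ay": 0,"az": 0.6,"dx": -14.4,"dy": -2,"dz": 0,"hand": 0.42},
  {"ax": 0,"ay": 0,"az": 0.75,"dx": -18,"dy": -2.5,"dz": 0,"hand": 0.42},
  {"ax": 0,"ay": 0,"az": 0.9,"dx": -21.6,"dy": -3,"dz": 0,"hand": 0.42},
  {"ax": 0,"ay": 0,"az": 1.05,"dx": -25.2,"dy": -3.5,"dz": 0,"hand": 0.42},
  {"ax": 0,"ay": 0,"az": 1.2,"dx": -28.8,"dy": -4,"dz": 0,"hand": 0.42},
  {"ax": 0,"ay": 0,"az": 1.35,"dx": -32.4,"dy": -4.5,"dz": 0,"hand": 0.42},
  {"ax": 0,"ay": 0,"az": 1.454,"dx": -36.4,"dy": -4.9,"dz": 0,"hand": 0.42},
])

```text
clock: 24.15
eef_pos: [457.3, -269.8, 129.8]
tool_rot: [-3.14, 0.001, 0.087]
force: [1.2, 0.3, 0.1]
width: 49.6
gripper_force: 0.0
```

```bash
python3 - <<'E'
from h import *
plan([(J(-31,-71,21),JY)])
E
```

```text
now 24.15 [ 457.3 -269.8  129.8] [-3.14e+00  1.00e-03  8.70e-02] w 49.6 F [1.2 0.3 0.1] q [-0.01  0.75  0.8   1.96 -0.78  0.77 -0.24]
[ 458.1 -269.8   21. ] d [ 0.08  0.02 10.88] a [-0.001  0.001 -0.004]
```

Call:
send_rows([
  {"ax": 0,"ay": 0,"az": 0,"dx": 0,"dy": 0.1,"dz": 4,"hand": 0.42},
  {"ax": 0,"ay": 0,"az": 0,"dx": 0,"dy": 0.1,"dz": 6.5,"hand": 0.42},
  {"ax": 0,"ay": 0,"az": 0,"dx": 0,"dy": 0.1,"dz": 7,"hand": 0.42},
  {"ax": 0,"ay": 0,"az": 0,"dx": 0,"dy": 0.1,"dz": 7,"hand": 0.42},
])

```text
clock: 24.55
eef_pos: [457.2, -270.0, 59.5]
tool_rot: [-3.141, 0.002, 0.092]
force: [-0.8, -0.4, -0.2]
width: 49.8
gripper_force: 0.0
```

```bash
python3 - <<'E'
from h import *
plan([(J(-31,-71,21),JY)])
E
```

```text
now 24.55 [ 457.2 -270.    59.5] [-3.141e+00  2.000e-03  9.200e-02] w 49.8 F [-0.8 -0.4 -0.2] q [ 0.06  0.84  0.68  2.   -0.9   0.64 -0.13]
[ 458.1 -269.8   21. ] d [ 0.09 -0.    3.85] a [-0.001  0.002  0.001]
```

Call:
send_rows([
  {"ax": 0,"ay": 0,"az": 0,"dx": 0,"dy": 0,"dz": 1.5,"hand": 0.42},
  {"ax": 0,"ay": 0,"az": 0,"dx": 0,"dy": 0,"dz": 3,"hand": 0.42},
  {"ax": 0,"ay": 0,"az": 0,"dx": 0,"dy": 0,"dz": 3.8,"hand": 0.42},
  {"ax": 0,"ay": 0,"az": 0,"dx": 0,"dy": 0,"dz": 3.8,"hand": 0.42},
  {"ax": 0,"ay": 0,"az": 0,"dx": 0,"dy": 0,"dz": 3.8,"hand": 1},
  {"ax": 0,"ay": 0,"az": 0,"dx": 0,"dy": 0,"dz": 3.8,"hand": 1},
  {"ax": 0,"ay": 0,"az": 0,"dx": 0,"dy": 0,"dz": 3.8,"hand": 1},
  {"ax": 0,"ay": 0,"az": 0,"dx": 0,"dy": 0,"dz": 3.8,"hand": 1},
])

```text
clock: 25.35
eef_pos: [457.8, -270.2, 22.0]
tool_rot: [3.142, 0.001, 0.092]
force: [0.0, -0.3, -0.4]
width: 34.7
gripper_force: 60.0
```

```bash
python3 - <<'E'
from h import *
plan([(T(-25,-116.5,115),PT)]);print(invJ(read_state()["eef_pos"]))
E
```

```text
now 25.35 [ 457.8 -270.2   22. ] [3.142e+00 1.000e-03 9.200e-02] w 34.7 F [ 0.  -0.3 -0.4] q [ 0.1   0.89  0.61  2.   -0.97  0.57 -0.07]
[449.3  90.9 115. ] d [  2.47 -36.04  -9.3 ] a [-0.000e+00  1.000e-03 -1.451e+00]
[-31.33730694 -71.31825125]
```

Call:
send_rows([
  {"ax": 0,"ay": 0,"az": 0,"dx": 0,"dy": 0,"dz": -1,"hand": 1},
  {"ax": 0,"ay": 0,"az": 0,"dx": 0,"dy": 0,"dz": -4,"hand": 1},
  {"ax": 0,"ay": 0,"az": 0,"dx": 0,"dy": 0,"dz": -8,"hand": 1},
  {"ax": 0,"ay": 0,"az": 0,"dx": 0,"dy": 0,"dz": -9.4,"hand": 1},
  {"ax": 0,"ay": 0,"az": -0.15,"dx": 0.3,"dy": -3.7,"dz": -9.4,"hand": 1},
  {"ax": 0,"ay": 0,"az": -0.3,"dx": 0.6,"dy": -7.4,"dz": -9.4,"hand": 1},
  {"ax": 0,"ay": 0,"az": -0.45,"dx": 0.9,"dy": -11.1,"dz": -9.4,"hand": 1},
  {"ax": 0,"ay": 0,"az": -0.6,"dx": 1.2,"dy": -14.8,"dz": -9.4,"hand": 1},
  {"ax": 0,"ay": 0,"az": -0.75,"dx": 1.5,"dy": -18.5,"dz": -9.4,"hand": 1},
  {"ax": 0,"ay": 0,"az": -0.75,"dx": 1.5,"dy": -18.5,"dz": -9.4,"hand": 1},
])

```text
clock: 26.35
eef_pos: [454.9, -78.3, 115.6]
tool_rot: [-3.135, -0.002, 0.852]
force: [0.5, -0.2, -1.4]
width: 35.0
gripper_force: 60.1
```

```bash
python3 - <<'E'
from h import *
plan([(T(-25,-116.5,115),PT)])
E
```

```text
now 26.35 [454.9 -78.3 115.6] [-3.135e+00 -2.000e-03  8.520e-01] w 35.0 F [ 0.5 -0.2 -1.4] q [-0.28  0.64  0.58  2.14 -0.68  0.56  0.1 ]
[449.3  90.9 115. ] d [ 12.38 -11.56   0.15] a [-0.005 -0.004 -0.691]
```

Call:
send_rows([
  {"ax": 0,"ay": 0,"az": -0.14,"dx": 2.5,"dy": -2.3,"dz": 0,"hand": 1},
  {"ax": 0,"ay": 0,"az": -0.28,"dx": 5,"dy": -4.6,"dz": 0,"hand": 1},
  {"ax": 0,"ay": 0,"az": -0.42,"dx": 7.5,"dy": -6.9,"dz": 0,"hand": 1},
  {"ax": 0,"ay": 0,"az": -0.56,"dx": 10,"dy": -9.2,"dz": 0,"hand": 1},
  {"ax": 0,"ay": 0,"az": -0.7,"dx": 12.6,"dy": -11.6,"dz": 0,"hand": 1},
  {"ax": 0,"ay": 0,"az": -0.7,"dx": 12.8,"dy": -11.4,"dz": 0,"hand": 1},
  {"ax": 0,"ay": 0,"az": -0.7,"dx": 12.8,"dy": -11.4,"dz": 4,"hand": 1},
  {"ax": 0,"ay": 0,"az": -0.7,"dx": 12.8,"dy": -11.4,"dz": 7,"hand": 1},
  {"ax": 0,"ay": 0,"az": -0.7,"dx": 12.8,"dy": -11.4,"dz": 7.5,"hand": 1},
  {"ax": 0,"ay": 0,"az": -0.7,"dx": 12.8,"dy": -11.4,"dz": 7.5,"hand": 1},
])

```text
clock: 27.35
eef_pos: [455.5, 85.5, 40.5]
tool_rot: [-3.139, 0.001, 1.539]
force: [0.1, -0.4, -0.5]
width: 34.9
gripper_force: 60.1
```

```bash
python3 - <<'E'
from h import *
plan([(T(-25,-116.5,18),PT)])
E
```

```text
now 27.35 [455.5  85.5  40.5] [-3.139e+00  1.000e-03  1.539e+00] w 34.9 F [ 0.1 -0.4 -0.5] q [-0.43  0.73  0.28  2.17 -0.63  0.31  0.35]
[449.3  90.9  18. ] d [ 0.53 -0.63  2.25] a [-0.003  0.001 -0.004]
```

Call:
send_rows([
  {"ax": 0,"ay": 0,"az": 0,"dx": 0.5,"dy": -0.5,"dz": 0.7,"hand": 1},
  {"ax": 0,"ay": 0,"az": 0,"dx": 0.5,"dy": -0.5,"dz": 1.7,"hand": 1},
  {"ax": 0,"ay": 0,"az": 0,"dx": 0.5,"dy": -0.5,"dz": 2.2,"hand": 1},
  {"ax": 0,"ay": 0,"az": 0,"dx": 0.5,"dy": -0.5,"dz": 2.2,"hand": 1},
  {"ax": 0,"ay": 0,"az": 0,"dx": 0.5,"dy": -0.5,"dz": 2.2,"hand": 0.42},
  {"ax": 0,"ay": 0,"az": 0,"dx": 0.5,"dy": -0.5,"dz": 2.2,"hand": 0.42},
  {"ax": 0,"ay": 0,"az": 0,"dx": 0.5,"dy": -0.5,"dz": 2.2,"hand": 0.42},
  {"ax": 0,"ay": 0,"az": 0,"dx": 0.5,"dy": -0.5,"dz": -1,"hand": 0.42},
  {"ax": 0,"ay": 0,"az": 0,"dx": 0.5,"dy": -0.5,"dz": -5,"hand": 0.42},
  {"ax": 0,"ay": 0,"az": 0,"dx": 0.5,"dy": -0.5,"dz": -9,"hand": 0.42},
])

```text
clock: 28.35
eef_pos: [450.6, 91.7, 132.1]
tool_rot: [-3.139, 0.0, 1.541]
force: [2.0, 0.8, -1.0]
width: 49.8
gripper_force: 0.0
```

```bash
python3 - <<'E'
from h import *
plan([(J(-52,-134.5,130),JY)])
g=get_image("top");yel(g)
E
```

```text
now 28.35 [450.6  91.7 132.1] [-3.139  0.     1.541] w 49.8 F [ 2.   0.8 -1. ] q [-0.61  0.58  0.51  2.14 -0.54  0.55  0.27]
[ 442.9 -335.   130. ] d [-42.67   0.5    0.22] a [-0.002  0.002  1.45 ]
yel [379.5 229.5] 16 w [ 437.3 -335.1] jig [ -57.6 -134.1]
```

Call:
send_rows([
  {"ax": 0,"ay": 0,"az": 0.15,"dx": -4.3,"dy": 0.1,"dz": 0,"hand": 0.35},
  {"ax": 0,"ay": 0,"az": 0.3,"dx": -8.6,"dy": 0.2,"dz": 0,"hand": 0.35},
  {"ax": 0,"ay": 0,"az": 0.45,"dx": -12.9,"dy": 0.3,"dz": 0,"hand": 0.35},
  {"ax": 0,"ay": 0,"az": 0.6,"dx": -17.2,"dy": 0.4,"dz": 0,"hand": 0.35},
  {"ax": 0,"ay": 0,"az": 0.75,"dx": -21.5,"dy": 0.5,"dz": 0,"hand": 0.35},
  {"ax": 0,"ay": 0,"az": 0.9,"dx": -25.8,"dy": 0.6,"dz": 0,"hand": 0.35},
  {"ax": 0,"ay": 0,"az": 1.05,"dx": -30.1,"dy": 0.7,"dz": 0,"hand": 0.35},
  {"ax": 0,"ay": 0,"az": 1.2,"dx": -34.4,"dy": 0.8,"dz": 0,"hand": 0.35},
  {"ax": 0,"ay": 0,"az": 1.35,"dx": -38.7,"dy": 0.9,"dz": 0,"hand": 0.35},
  {"ax": 0,"ay": 0,"az": 1.45,"dx": -42.7,"dy": 0.9,"dz": 0,"hand": 0.35},
])

```text
clock: 29.4
eef_pos: [447.5, -337.0, 130.9]
tool_rot: [3.141, 0.001, 0.087]
force: [0.2, 0.1, -0.5]
width: 55.6
gripper_force: 0.0
```

```bash
python3 - <<'E'
from h import *
plan([(J(-55,-134.5,21),JY)])
E
```

```text
now 29.4 [ 447.5 -337.   130.9] [3.141e+00 1.000e-03 8.700e-02] w 55.6 F [ 0.2  0.1 -0.5] q [ 0.09  0.8   0.85  1.88 -0.8   0.84 -0.12]
[ 440.  -335.2   21. ] d [-0.73 -0.24 10.99] a [ 0.     0.001 -0.004]
```

Call:
send_rows([
  {"ax": 0,"ay": 0,"az": 0,"dx": -0.6,"dy": -0.1,"dz": 3,"hand": 0.35},
  {"ax": 0,"ay": 0,"az": 0,"dx": -0.6,"dy": -0.1,"dz": 6,"hand": 0.35},
  {"ax": 0,"ay": 0,"az": 0,"dx": -0.6,"dy": -0.1,"dz": 8,"hand": 0.35},
  {"ax": 0,"ay": 0,"az": 0,"dx": -0.6,"dy": -0.1,"dz": 10,"hand": 0.35},
  {"ax": 0,"ay": 0,"az": 0,"dx": -0.6,"dy": -0.1,"dz": 11,"hand": 0.35},
  {"ax": 0,"ay": 0,"az": 0,"dx": -0.6,"dy": -0.1,"dz": 11,"hand": 0.35},
  {"ax": 0,"ay": 0,"az": 0,"dx": -0.6,"dy": -0.1,"dz": 11,"hand": 1},
  {"ax": 0,"ay": 0,"az": 0,"dx": -0.6,"dy": -0.1,"dz": 11,"hand": 1},
  {"ax": 0,"ay": 0,"az": 0,"dx": -0.6,"dy": -0.1,"dz": 11,"hand": 1},
  {"ax": 0,"ay": 0,"az": 0,"dx": -0.6,"dy": -0.1,"dz": 11,"hand": 1},
])

```text
clock: 30.4
eef_pos: [442.1, -335.2, 22.0]
tool_rot: [3.141, -0.0, 0.092]
force: [-1.3, 0.3, 7.3]
width: 34.9
gripper_force: 61.2
```

```bash
python3 - <<'E'
from h import *
plan([(T(10,93.5,115),PT)]);print(invJ(read_state()["eef_pos"]))
E
```

```text
now 30.4 [ 442.1 -335.2   22. ] [ 3.141 -0.     0.092] w 34.9 F [-1.3  0.3  7.3] q [ 0.19  0.93  0.67  1.94 -0.99  0.64  0.04]
[490.2 299.9 115. ] d [ 10.62 -62.79  -9.37] a [ 1.000e-03  0.000e+00 -1.451e+00]
[ -52.8924122  -134.66701876]
```

Call:
send_rows([
  {"ax": 0,"ay": 0,"az": 0,"dx": 0,"dy": 0,"dz": -1,"hand": 1},
  {"ax": 0,"ay": 0,"az": 0,"dx": 0,"dy": 0,"dz": -4,"hand": 1},
  {"ax": 0,"ay": 0,"az": 0,"dx": 0,"dy": 0,"dz": -8,"hand": 1},
  {"ax": 0,"ay": 0,"az": 0,"dx": 0,"dy": 0,"dz": -9.5,"hand": 1},
  {"ax": 0,"ay": 0,"az": -0.12,"dx": 0.8,"dy": -4.5,"dz": -9.5,"hand": 1},
  {"ax": 0,"ay": 0,"az": -0.24,"dx": 1.6,"dy": -9,"dz": -9.5,"hand": 1},
  {"ax": 0,"ay": 0,"az": -0.36,"dx": 2.4,"dy": -13.5,"dz": -9.5,"hand": 1},
  {"ax": 0,"ay": 0,"az": -0.48,"dx": 3.2,"dy": -18,"dz": -9.5,"hand": 1},
  {"ax": 0,"ay": 0,"az": -0.6,"dx": 4,"dy": -22.5,"dz": -9.5,"hand": 1},
  {"ax": 0,"ay": 0,"az": -0.72,"dx": 4.8,"dy": -27,"dz": -9.5,"hand": 1},
])

```text
clock: 31.4
eef_pos: [464.4, -59.3, 116.0]
tool_rot: [-3.141, 0.0, 0.817]
force: [0.6, -0.9, 0.1]
width: 34.7
gripper_force: 60.2
```

```bash
python3 - <<'E'
from h import *
plan([(T(10,95,115),PT)])
E
```

```text
now 31.4 [464.4 -59.3 116. ] [-3.141  0.     0.817] w 34.7 F [ 0.6 -0.9  0.1] q [-0.37  0.66  0.66  2.13 -0.74  0.59  0.08]
[490.3 301.4 115. ] d [ 28.06 -22.81   0.12] a [-0.001 -0.    -0.726]
```

Call:
send_rows([
  {"ax": 0,"ay": 0,"az": -0.09,"dx": 3.5,"dy": -2.9,"dz": 0,"hand": 1},
  {"ax": 0,"ay": 0,"az": -0.18,"dx": 7,"dy": -5.7,"dz": 0,"hand": 1},
  {"ax": 0,"ay": 0,"az": -0.27,"dx": 10.5,"dy": -8.6,"dz": 0,"hand": 1},
  {"ax": 0,"ay": 0,"az": -0.36,"dx": 14,"dy": -11.4,"dz": 0,"hand": 1},
  {"ax": 0,"ay": 0,"az": -0.45,"dx": 17.5,"dy": -14.3,"dz": 0,"hand": 1},
  {"ax": 0,"ay": 0,"az": -0.54,"dx": 21,"dy": -17.1,"dz": 0,"hand": 1},
  {"ax": 0,"ay": 0,"az": -0.63,"dx": 24.5,"dy": -20,"dz": 0,"hand": 1},
  {"ax": 0,"ay": 0,"az": -0.7,"dx": 28,"dy": -22.5,"dz": 0,"hand": 1},
  {"ax": 0,"ay": 0,"az": -0.7,"dx": 28,"dy": -22.5,"dz": 3,"hand": 1},
  {"ax": 0,"ay": 0,"az": -0.7,"dx": 28,"dy": -22.5,"dz": 6,"hand": 1},
])

```text
clock: 32.4
eef_pos: [494.0, 299.3, 55.6]
tool_rot: [3.141, -0.002, 1.516]
force: [-1.3, 0.2, -1.0]
width: 34.6
gripper_force: 60.4
```

```bash
python3 - <<'E'
from h import *
plan([(T(10,95,18),PT)])
E
```

```text
now 32.4 [494.  299.3  55.6] [ 3.141e+00 -2.000e-03  1.516e+00] w 34.6 F [-1.3  0.2 -1. ] q [-0.89  0.83  0.49  1.87 -0.66  0.61 -0.04]
[490.3 301.4  18. ] d [ 0.18 -0.38  3.76] a [ 0.    -0.002 -0.027]
```

Call:
send_rows([
  {"ax": 0,"ay": 0,"az": -0.025,"dx": 0.1,"dy": 0,"dz": 1.5,"hand": 1},
  {"ax": 0,"ay": 0,"az": -0.025,"dx": 0.1,"dy": 0,"dz": 3,"hand": 1},
  {"ax": 0,"ay": 0,"az": -0.025,"dx": 0.1,"dy": 0,"dz": 3.7,"hand": 1},
  {"ax": 0,"ay": 0,"az": -0.025,"dx": 0.1,"dy": 0,"dz": 3.7,"hand": 1},
  {"ax": 0,"ay": 0,"az": -0.025,"dx": 0.1,"dy": 0,"dz": 3.7,"hand": 0.35},
  {"ax": 0,"ay": 0,"az": -0.025,"dx": 0.1,"dy": 0,"dz": 3.7,"hand": 0.35},
  {"ax": 0,"ay": 0,"az": -0.025,"dx": 0.1,"dy": 0,"dz": 3.7,"hand": 0.35},
  {"ax": 0,"ay": 0,"az": -0.025,"dx": 0.1,"dy": 0,"dz": 0,"hand": 0.35},
  {"ax": 0,"ay": 0,"az": -0.025,"dx": 0.1,"dy": 0,"dz": -5,"hand": 0.35},
  {"ax": 0,"ay": 0,"az": -0.025,"dx": 0.1,"dy": 0,"dz": -9,"hand": 0.35},
])

```text
clock: 33.4
eef_pos: [494.6, 297.4, 148.1]
tool_rot: [3.142, -0.0, 1.536]
force: [0.3, 1.1, 0.6]
width: 55.3
gripper_force: 0.0
```

```bash
python3 - <<'E'
from h import *
plan([(J(118,85,150),JY),(J(110,85,72),JY)])
g=get_image("top")
H=hsv(g)
V=H[...,2]
for c,a in blobs(V[190:210,300:325]<60,10)[0]: print("knob",c+[300,190],ray(g,*(c+[300,190]),92),invJ(ray(g,*(c+[300,190]),92)))
E
```

```text
now 33.4 [494.6 297.4 148.1] [ 3.142 -0.     1.536] w 55.3 F [0.3 1.1 0.6] q [-0.96  0.71  0.6   1.82 -0.55  0.79 -0.11]
[ 592.3 -100.9  150. ] d [-39.47  11.14  -0.2 ] a [-0.    -0.     1.445]
[ 584.3 -101.7   72. ] d [-39.57  10.34   7.6 ] a [-0.    -0.     1.445]
knob [311.9 194. ] [ 544.17138189 -104.6895466    92.        ] [69.74125789 85.62704867]
```

Call:
send_rows([
  {"ax": 0,"ay": 0,"az": 0.15,"dx": -4,"dy": 1.3,"dz": 0,"hand": 1},
  {"ax": 0,"ay": 0,"az": 0.3,"dx": -8,"dy": 2.6,"dz": 0,"hand": 1},
  {"ax": 0,"ay": 0,"az": 0.45,"dx": -12,"dy": 3.9,"dz": 0,"hand": 1},
  {"ax": 0,"ay": 0,"az": 0.6,"dx": -16,"dy": 5.2,"dz": 0,"hand": 1},
  {"ax": 0,"ay": 0,"az": 0.75,"dx": -20,"dy": 6.5,"dz": 0,"hand": 1},
  {"ax": 0,"ay": 0,"az": 0.9,"dx": -24,"dy": 7.8,"dz": 0,"hand": 1},
  {"ax": 0,"ay": 0,"az": 1.05,"dx": -28,"dy": 9.1,"dz": 0,"hand": 1},
  {"ax": 0,"ay": 0,"az": 1.2,"dx": -32,"dy": 10.4,"dz": 0,"hand": 1},
  {"ax": 0,"ay": 0,"az": 1.35,"dx": -36,"dy": 11.1,"dz": 0,"hand": 1},
  {"ax": 0,"ay": 0,"az": 1.445,"dx": -39.5,"dy": 11.1,"dz": 0,"hand": 1},
])

```text
clock: 34.45
eef_pos: [592.5, -103.3, 145.9]
tool_rot: [3.141, -0.0, 0.086]
force: [0.2, -0.2, 0.5]
width: -0.2
gripper_force: 0.0
```

```bash
python3 - <<'E'
from h import *
plan([(J(115,85.5,72),JY),(J(36,85.5,72),JY)])
crop(get_image("top"),165,160,405,260,3.3,"pics/c8.png")
E
```

```text
now 34.45 [ 592.5 -103.3  145.9] [ 3.141 -0.     0.086] w -0.2 F [ 0.2 -0.2  0.5] q [-0.39  0.85  0.92  1.76 -0.82  0.96 -0.61]
[ 589.3 -100.7   72. ] d [-0.3  -0.29  7.39] a [ 0.001 -0.    -0.005]
[ 510.6 -107.9   72. ] d [-8.2  -0.26  7.39] a [ 0.001 -0.    -0.005]
```

View pics/c8.png

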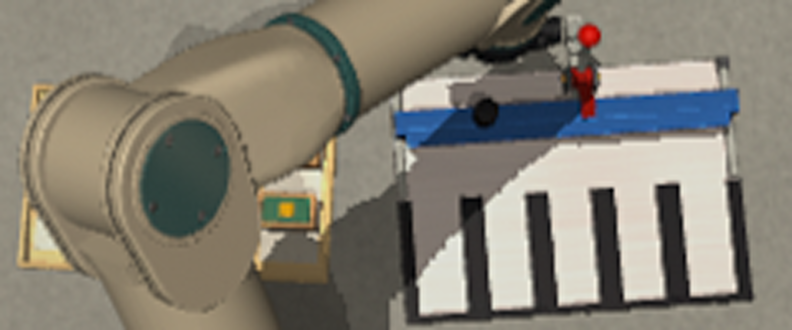

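The jig is empty, the knob is at crop (484,112), and one short block shows at (287,208). Descending behind the knob, then pushing the bar home.

Call:
send_rows([
  {"ax": 0,"ay": 0,"az": 0,"dx": 0,"dy": -0.1,"dz": 3,"hand": 1},
  {"ax": 0,"ay": 0,"az": 0,"dx": 0,"dy": -0.1,"dz": 6,"hand": 1},
  {"ax": 0,"ay": 0,"az": 0,"dx": 0,"dy": -0.1,"dz": 7.4,"hand": 1},
  {"ax": 0,"ay": 0,"az": 0,"dx": 0,"dy": -0.1,"dz": 7.4,"hand": 1},
  {"ax": 0,"ay": 0,"az": 0,"dx": -1.5,"dy": -0.1,"dz": 7.4,"hand": 1},
  {"ax": 0,"ay": 0,"az": 0,"dx": -3,"dy": -0.1,"dz": 7.4,"hand": 1},
  {"ax": 0,"ay": 0,"az": 0,"dx": -4.5,"dy": -0.1,"dz": 7.4,"hand": 1},
  {"ax": 0,"ay": 0,"az": 0,"dx": -6,"dy": -0.1,"dz": 7.4,"hand": 1},
  {"ax": 0,"ay": 0,"az": 0,"dx": -7,"dy": -0.1,"dz": 7.4,"hand": 1},
  {"ax": 0,"ay": 0,"az": 0,"dx": -7.5,"dy": -0.1,"dz": 7.4,"hand": 1},
])

```text
clock: 35.5
eef_pos: [517.9, -107.1, 73.2]
tool_rot: [3.141, -0.002, 0.092]
force: [3.0, 1.7, 2.0]
width: 0.0
gripper_force: 1.6
```

```bash
python3 - <<'E'
from h import *
plan([(J(36,85.5,72),JY)]);print(invJ(read_state()["eef_pos"]))
E
```

```text
now 35.5 [ 517.9 -107.1   73.2] [ 3.141e+00 -2.000e-03  9.200e-02] w 0.0 F [3.  1.7 2. ] q [-0.34  0.86  0.8   2.   -0.97  0.72 -0.39]
[ 510.6 -107.9   72. ] d [-0.73  0.01  0.12] a [ 0.    -0.002  0.001]
[43.31591099 85.63763965]
```

Call:
send_rows([
  {"ax": 0,"ay": 0,"az": 0,"dx": -0.5,"dy": 0,"dz": 0,"hand": 1},
  {"ax": 0,"ay": 0,"az": 0,"dx": -0.9,"dy": 0,"dz": 0,"hand": 1},
  {"ax": 0,"ay": 0,"az": 0,"dx": -1.1,"dy": 0,"dz": 0,"hand": 1},
  {"ax": 0,"ay": 0,"az": 0,"dx": -1.1,"dy": 0,"dz": 0,"hand": 1},
  {"ax": 0,"ay": 0,"az": 0,"dx": -1.1,"dy": 0,"dz": 0,"hand": 1},
])

```text
clock: 36.0
eef_pos: [512.1, -107.7, 72.9]
tool_rot: [3.139, -0.009, 0.094]
force: [12.9, 1.7, -0.7]
width: -0.3
gripper_force: 6.6
```

```bash
python3 - <<'E'
from h import *
plan([]);print(invJ(read_state()["eef_pos"]))
E
```

```text
now 36.0 [ 512.1 -107.7   72.9] [ 3.139 -0.009  0.094] w -0.3 F [12.9  1.7 -0.7] q [-0.33  0.85  0.79  2.02 -0.98  0.7  -0.37]
[37.55459684 85.49366205]
```

The bar is home: 12.9 N against the stop, and the travel between the two stops is consistent with 60 mm. Now to the far side of the pawl ball.

Call:
send_rows([
  {"ax": 0,"ay": 0,"az": 0,"dx": 2,"dy": 0,"dz": 0,"hand": 1},
  {"ax": 0,"ay": 0,"az": 0,"dx": 4,"dy": 0,"dz": -4,"hand": 1},
  {"ax": 0,"ay": 0,"az": 0,"dx": 6,"dy": 0,"dz": -9,"hand": 1},
  {"ax": 0,"ay": 0,"az": 0,"dx": 10,"dy": 2,"dz": -9,"hand": 1},
  {"ax": 0,"ay": 0,"az": 0,"dx": 14,"dy": 4,"dz": -9,"hand": 1},
  {"ax": 0,"ay": 0,"az": 0,"dx": 14,"dy": 8,"dz": -9,"hand": 1},
  {"ax": 0,"ay": 0,"az": 0,"dx": 14.2,"dy": 10.7,"dz": -9,"hand": 1},
  {"ax": 0,"ay": 0,"az": 0,"dx": 14.2,"dy": 10.7,"dz": -9,"hand": 1},
  {"ax": 0,"ay": 0,"az": 0,"dx": 14.2,"dy": 10.7,"dz": -9,"hand": 1},
])

```text
clock: 36.9
eef_pos: [656.0, -202.2, 160.9]
tool_rot: [-3.141, 0.003, 0.09]
force: [1.2, 1.2, 0.4]
width: 0.0
gripper_force: 0.0
```

```bash
python3 - <<'E'
from h import *
plan([(J(177,-21,103),JY),(J(96,-21,103),JY)])
g=get_image("top");s=get_image("side")
for n,im in(("top",g),("side",s)):
    H=hsv(im);h,S,V=H[...,0],H[...,1],H[...,2]
    print(n,[(list(c.astype(float)),a.tolist()) for c,a in blobs(((h<6)|(h>174))&(S>150)&(V>80),8)[0]])
crop(s,170,150,290,240,6.5,"pics/c9.png"); crop(g,165,120,405,260,3.3,"pics/c10.png")
E
```

```text
now 36.9 [ 656.  -202.2  160.9] [-3.141e+00  3.000e-03  9.000e-02] w 0.0 F [1.2 1.2 0.4] q [-0.19  0.93  0.91  1.48 -0.78  1.12 -0.61]
[ 660.7 -201.1  103. ] d [ 0.5  -0.06  5.79] a [-0.001  0.003 -0.001]
[ 580.  -208.5  103. ] d [-7.6  -0.05  5.82] a [-0.001  0.003 -0.001]
top [([np.float64(343.2), np.float64(170.4)], [340, 168, 7, 6, 35]), ([np.float64(343.1), np.float64(192.4)], [342, 191, 3, 4, 11]), ([np.float64(525.5), np.float64(219.3)], [513, 190, 22, 58, 331])]
side [([np.float64(337.2), np.float64(212.1)], [335, 210, 6, 6, 28]), ([np.float64(324.8), np.float64(231.9)], [323, 230, 5, 5, 13]), ([np.float64(459.9), np.float64(284.9)], [446, 272, 32, 30, 288])]
```

View pics/c10.png

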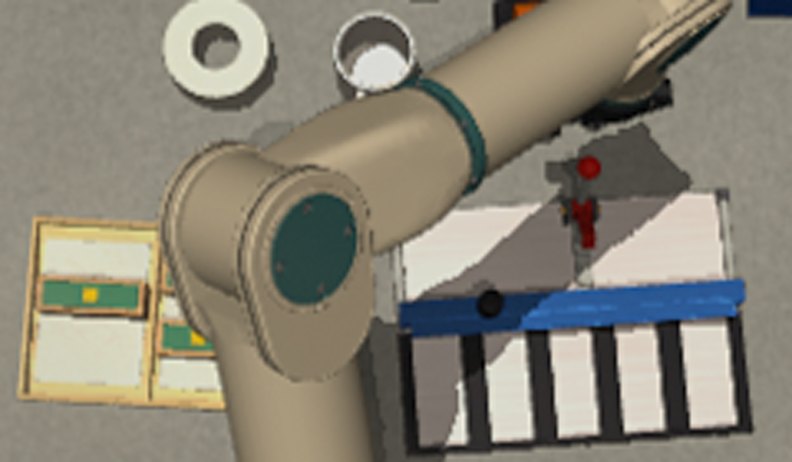

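The long block lies in its row at crop (90,295), the bar is shut, and the ball at (588,167) is still lifted with the fingers beyond it. Lowering the pawl.

Call:
send_rows([
  {"ax": 0,"ay": 0,"az": 0,"dx": 0.3,"dy": 0,"dz": 3,"hand": 1},
  {"ax": 0,"ay": 0,"az": 0,"dx": 0.3,"dy": 0,"dz": 5.8,"hand": 1},
  {"ax": 0,"ay": 0,"az": 0,"dx": 0.3,"dy": 0,"dz": 5.8,"hand": 1},
  {"ax": 0,"ay": 0,"az": 0,"dx": -1.2,"dy": 0,"dz": 5.8,"hand": 1},
  {"ax": 0,"ay": 0,"az": 0,"dx": -2.7,"dy": 0,"dz": 5.8,"hand": 1},
  {"ax": 0,"ay": 0,"az": 0,"dx": -4,"dy": 0,"dz": 5.8,"hand": 1},
  {"ax": 0,"ay": 0,"az": 0,"dx": -5.3,"dy": 0,"dz": 5.8,"hand": 1},
  {"ax": 0,"ay": 0,"az": 0,"dx": -6.5,"dy": 0,"dz": 5.8,"hand": 1},
  {"ax": 0,"ay": 0,"az": 0,"dx": -7.2,"dy": 0,"dz": 5.8,"hand": 1},
  {"ax": 0,"ay": 0,"az": 0,"dx": -7.2,"dy": 0,"dz": 5.8,"hand": 1},
])

```text
clock: 38.0
eef_pos: [585.3, -207.5, 104.8]
tool_rot: [-3.141, 0.0, 0.092]
force: [-0.5, 0.1, -0.6]
width: 0.1
gripper_force: 0.0
```

```bash
python3 - <<'E'
from h import *
plan([(J(94,-21,103),JY)]);print(invJ(read_state()["eef_pos"]))
E
```

```text
now 38.0 [ 585.3 -207.5  104.8] [-3.141  0.     0.092] w 0.1 F [-0.5  0.1 -0.6] q [-0.18  0.91  0.85  1.72 -0.85  0.92 -0.44]
[ 578.  -208.7  103. ] d [-0.74  0.05  0.18] a [-0.001  0.     0.001]
[101.37010309 -20.47859846]
```

Call:
send_rows([
  {"ax": 0,"ay": 0,"az": 0,"dx": -0.5,"dy": 0,"dz": 0,"hand": 1},
  {"ax": 0,"ay": 0,"az": 0,"dx": -0.9,"dy": 0,"dz": 0,"hand": 1},
  {"ax": 0,"ay": 0,"az": 0,"dx": -1.1,"dy": 0,"dz": 0,"hand": 1},
  {"ax": 0,"ay": 0,"az": 0,"dx": -1.1,"dy": 0,"dz": 0,"hand": 1},
  {"ax": 0,"ay": 0,"az": 0,"dx": -1.1,"dy": 0,"dz": 0,"hand": 1},
])

```text
clock: 38.5
eef_pos: [577.4, -208.4, 103.9]
tool_rot: [3.141, -0.004, 0.093]
force: [7.6, 0.9, -3.1]
width: -0.1
gripper_force: 3.6
```

```bash
python3 - <<'E'
from h import *
plan([]);print(invJ(read_state()["eef_pos"]))
g=get_image("top");s=get_image("side")
for n,im in(("top",g),("side",s)):
    H=hsv(im);h,S,V=H[...,0],H[...,1],H[...,2]
    print(n,[(list(c.astype(float)),a.tolist()) for c,a in blobs(((h<6)|(h>174))&(S>150)&(V>80),8)[0]])
E
```

```text
now 38.5 [ 577.4 -208.4  103.9] [ 3.141 -0.004  0.093] w -0.1 F [ 7.6  0.9 -3.1] q [-0.17  0.91  0.85  1.75 -0.86  0.9  -0.42]
[ 93.43830045 -20.69682511]
top [([np.float64(343.5), np.float64(192.2)], [340, 188, 8, 11, 50]), ([np.float64(525.5), np.float64(219.3)], [513, 190, 22, 58, 331])]
side [([np.float64(324.7), np.float64(221.1)], [322, 218, 6, 7, 31]), ([np.float64(323.6), np.float64(239.9)], [322, 239, 5, 3, 8]), ([np.float64(459.8), np.float64(284.9)], [446, 272, 32, 30, 285])]
```

The ball is back at its starting pixel (side 324.7,221.1), against its stop at 7.6 N. A touch more, then retreat and check.

Call:
send_rows([
  {"ax": 0,"ay": 0,"az": 0,"dx": -0.2,"dy": 0,"dz": 0,"hand": 1},
  {"ax": 0,"ay": 0,"az": 0,"dx": -0.2,"dy": 0,"dz": 0,"hand": 1},
  {"ax": 0,"ay": 0,"az": 0,"dx": 2.5,"dy": 0,"dz": 0,"hand": 1},
  {"ax": 0,"ay": 0,"az": 0,"dx": 3.5,"dy": 0,"dz": -5,"hand": 1},
  {"ax": 0,"ay": 0,"az": 0,"dx": 3.5,"dy": 0,"dz": -10,"hand": 1},
  {"ax": 0,"ay": 0,"az": 0,"dx": 3.5,"dy": 0,"dz": -15,"hand": 1},
  {"ax": 0,"ay": 0,"az": 0,"dx": 0,"dy": 5,"dz": -17,"hand": 1},
  {"ax": 0,"ay": 0,"az": 0,"dx": -5,"dy": 10,"dz": -17,"hand": 1},
  {"ax": 0,"ay": 0,"az": 0,"dx": -10,"dy": 15,"dz": -17,"hand": 1},
  {"ax": 0,"ay": 0,"az": 0,"dx": -12,"dy": 20,"dz": -17,"hand": 1},
])

```text
clock: 39.6
eef_pos: [497.7, -369.8, 273.6]
tool_rot: [-3.14, 0.002, 0.091]
force: [0.7, -1.6, 0.3]
width: 0.0
gripper_force: 0.0
```

Call:
send_rows([
  {"ax": 0,"ay": 0,"az": 0,"dx": -1,"dy": 3,"dz": 0,"hand": 1},
  {"ax": 0,"ay": 0,"az": 0,"dx": -2,"dy": 6,"dz": 0,"hand": 1},
  {"ax": 0,"ay": 0,"az": 0,"dx": -2,"dy": 6,"dz": 0,"hand": 1},
  {"ax": 0,"ay": 0,"az": 0,"dx": -2,"dy": 6,"dz": 0,"hand": 1},
])

```text
clock: 40.0
eef_pos: [484.6, -431.1, 272.9]
tool_rot: [-3.141, 0.002, 0.09]
force: [0.2, 0.5, -0.1]
width: -0.1
gripper_force: 0.0
```

```bash
python3 - <<'E'
from h import *
plan([])
g=get_image("top");s=get_image("side");yel(g)
t=cv2.resize(g["pixels"][110:270,165:405],(780,520),interpolation=cv2.INTER_CUBIC)
cv2.imwrite("pics/f1.png",t[:,:,::-1]); crop(s,170,150,385,300,3.6,"pics/f2.png")
for n,im in(("top",g),("side",s)):
    H=hsv(im);h,S,V=H[...,0],H[...,1],H[...,2]
    print(n,[(c.tolist(),a.tolist()) for c,a in blobs(((h<6)|(h>174))&(S>150)&(V>90),6)[0]],[(c.tolist(),a.tolist()) for c,a in blobs((h>100)&(h<125)&(S>150)&(V>60),60)[0]])
E
```

```text
now 40.0 [ 484.6 -431.1  272.9] [-3.141e+00  2.000e-03  9.000e-02] w -0.1 F [ 0.2  0.5 -0.1] q [ 0.19  0.76  0.96  1.48 -0.64  1.23 -0.25]
yel [226. 203.] 11 w [516.  181.5] jig [ 67.7 373.2]
yel [252.5 204.3] 14 w [513.6  92.1] jig [ 57.2 284.3]
yel [191.5 209. ] 12 w [492.9 296.6] jig [ 55.1 489.9]
yel [224.5 222. ] 12 w [451.4 184. ] jig [  3.5 381.5]
yel [251.5 223.2] 13 w [449.4  93.4] jig [ -6.7 291.5]
top [([340.7, 185.9], [338, 181, 8, 9, 23]), ([525.4, 219.0], [513, 190, 22, 58, 321])] [([425.0, 104.3], [396, 84, 65, 35, 1544])]
side [([324.7, 221.0], [322, 218, 6, 7, 31]), ([325.4, 237.8], [321, 233, 9, 11, 20]), ([459.7, 284.9], [446, 272, 32, 30, 285])] [([457.3, 234.0], [419, 211, 77, 38, 197]), ([318.0, 246.2], [283, 232, 71, 30, 339])]
```

View pics/f1.png

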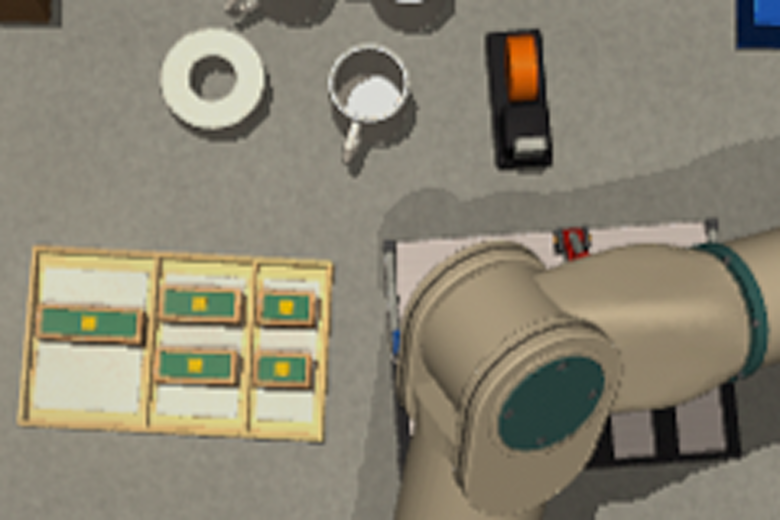

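View pics/f2.png

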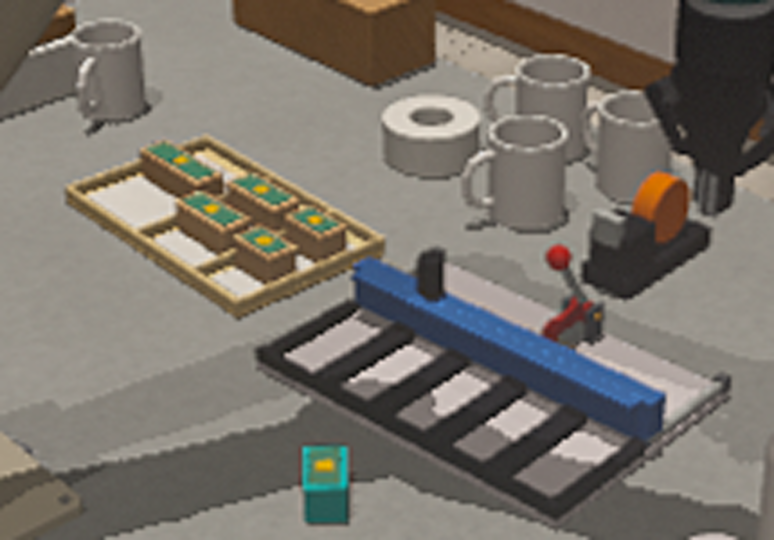

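The final views show all five blocks flat in their matching rows, the bar shut, the pawl down (ball at its starting pixel) and the bystanders unmoved.

```bash
python3 -c "
from cell import *
print(finish_job())"
```

```text
the job is handed in; nothing more can be done
None
```

The job is done and handed in at about 40 s: all five blocks lie flat in their matching tray rows, the bar is home, the pawl is down and locked, and the mugs, flask, tin, roll and tape dispenser were left alone.

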